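# Fill the sterilising cassette with stoppers and fit its cover

## Task

Get the stoppers ready for the steriliser: pour all eight rubber stoppers from the beaker into the steel cassette, stand the empty beaker upright on the worktop again, and set the cover flat and square into the pocket round the cassette's mouth so that it rests on the ledge all round. Do not shift or knock over any of the bottles standing about.

Things in the scene. Friction and masses are not known exactly. Their poses are not given: they have to be found in the camera images.
- cassette: open rectangular stainless steel sterilising cassette, perforated, fixed on the worktop. Origin: centre of its underside; z up; its long side runs along its y axis. Floor at z 7 mm; inside it is 80 (x) by 106 (y) mm up to a flat ledge at z 50; above the ledge a pocket 92 (x) by 118 (y) mm reaches to the rim at z 60; outside 98 by 126 mm
- cover: flat perforated stainless cover of the cassette, 88 (x) by 114 (y) by 10 mm thick, lying flat with its grip up; drops into the cassette's pocket on to the ledge, either way round, flush with the rim. Origin: centre of its underside; z up; long side along y. Blue grip bar along y over its centre: 10 wide (x), 66 long (y), from z 33 to 47 mm, on two posts
- beaker: clear tapered plastic beaker without handle, standing upright, holding the stoppers: 90 mm high, outer diameter 56 at the foot and 66 at the mouth, wall 3 mm, inner floor at 4 mm; 70 g empty. Origin: centre of its underside; z towards its mouth
- beaker_mouth (a point): centre of the beaker's mouth, 90 mm above its underside on its axis
- stopper_1: dark red conical rubber stopper, slippery, 10 g: 16 mm high, diameter 15 at the foot and 18 at the top. Origin: centre of its narrow end; z along its axis to the wide end. Eight are alike, at first loose in the beaker
- stopper_2: dark red conical rubber stopper, slippery, 10 g: 16 mm high, diameter 15 at the foot and 18 at the top. Origin: centre of its narrow end; z along its axis to the wide end. Eight are alike, at first loose in the beaker
- stopper_3: dark red conical rubber stopper, slippery, 10 g: 16 mm high, diameter 15 at the foot and 18 at the top. Origin: centre of its narrow end; z along its axis to the wide end. Eight are alike, at first loose in the beaker
- stopper_4: dark red conical rubber stopper, slippery, 10 g: 16 mm high, diameter 15 at the foot and 18 at the top. Origin: centre of its narrow end; z along its axis to the wide end. Eight are alike, at first loose in the beaker
- stopper_5: dark red conical rubber stopper, slippery, 10 g: 16 mm high, diameter 15 at the foot and 18 at the top. Origin: centre of its narrow end; z along its axis to the wide end. Eight are alike, at first loose in the beaker
- stopper_6: dark red conical rubber stopper, slippery, 10 g: 16 mm high, diameter 15 at the foot and 18 at the top. Origin: centre of its narrow end; z along its axis to the wide end. Eight are alike, at first loose in the beaker
- stopper_7: dark red conical rubber stopper, slippery, 10 g: 16 mm high, diameter 15 at the foot and 18 at the top. Origin: centre of its narrow end; z along its axis to the wide end. Eight are alike, at first loose in the beaker
- stopper_8: dark red conical rubber stopper, slippery, 10 g: 16 mm high, diameter 15 at the foot and 18 at the top. Origin: centre of its narrow end; z along its axis to the wide end. Eight are alike, at first loose in the beaker
- infusion_bottle: bystander: upright clear glass infusion bottle with grey cap and red band, diameter 70 mm, 172 mm high. Origin: centre of its underside; z up
- small_vial: bystander: upright small glass bottle with grey cap and green band, diameter 44 mm, 98 mm high. Origin: centre of its underside; z up
- white_bottle: bystander: upright small white bottle, diameter 36 mm, 62 mm high. Origin: centre of its underside; z up
- violet_bottle: bystander: upright small bottle with violet cap, diameter 31 mm, 70 mm high. Origin: centre of its underside; z up
Things that resemble listed ones, but are neither listed nor needed, are in the scene too. Leave any orange look-alike of the cover alone.

How it is judged:
By the outcome, as a careful person would: the job done as asked, in the order asked, and still so for the second after the job is handed in, with the robot touching nothing.
It also fails if it takes over 72 s, if anything falls off the work surface, if the arm or the gripper's body presses on something with over 40 N, if the wrist force passes 120 N, or if a joint passes its speed limit or range.

## Robot

A 6-joint arm with a two-finger parallel gripper is mounted at the origin on a cart in front of the work surface, level with it; the furniture and walls round the work are solid. World frame = base frame: x ahead of the robot, y to its left, z up, the work surface at z = 0. Lengths are in mm, angles in rad, forces in N, time in s.
With the tool pointing down it reaches from about 300 to 950 mm from the base axis. Payload 3.1 kg.
Tool frame: the origin (TCP) lies midway between the tips of the shut fingers; the grasp point (between the pads) lies 19 mm behind it; z points along the fingers, y is the line along which they close (so a half turn about z gives the same grasp; the last joint's range is limited). The gripper opens to 85 mm and grips with 20 to 120 N. Pads are 22 mm wide; open, the fingers measure 114 mm over their backs; the gripper's body (76 mm by 85 mm) begins 54 mm behind the grasp point. The pads swing forward as they close: fully open they stand 13 mm farther back than shut.
Start: joints at [1.103, 0.308, 1.634, -0, 1.2, -0.07], TCP at [242.145, 576.193, 231.272] pointing down, gripper open.
Joint ranges: [-3.06, 3.06], [-0.79, 1.96], [0.05, 2.63], [-1.19, 4.34], [0.05, 2.64], [-2.94, 2.94]. Speed limits (rad/s): [2.79, 2.79, 3.14, 3.14, 3.14, 3.14].

## Interface

Orientations are given as a unit quaternion [x, y, z, w].
In Python, from cell import manip gives the robot as it stands. The module is installed in compiled form; this text tells all that it offers.
- The arm moves only by the tool drive_tool, never from a script. Its argument "targets" is a list that holds one entry, the list of rows, each a list of 7 numbers: the turn, a rotation vector about the tool's x, y, z each as a share of 0.12 rad, from -1 to 1, then the shift along the tool's x, y, z each as a share of 25 mm, from -1 to 1, then the finger opening in mm, from 0 to 85.4. In form: [[[wx, wy, wz, tx, ty, tz, jaw], ...]]. A call has exactly 5 rows; each row shifts and turns the commanded pose from where the row before left it, along the tool's axes as they then stand; what a row does not reach is not made up. A row lasts 1/12 s, in which the tool goes at most 41.7 mm and 7.16 degrees, less where a joint would pass 70% of its speed; a pose out of reach is approached as far as the arm can. A call with a number of a shift or a turn outside -1 to 1 is refused whole. A call with a gripper value outside its range is refused whole. The fingers move at their own pace and stop on an object; "squeeze" is the grip in N (left out, the last holds). Time passes only in rows, so rows that do not move let the fingers close, or fill a call up. It gives the time, the measured TCP pose, the force, the opening and the grip force at its end, in the units of the state.
- manip.get_obs(): the state, without advancing time (a new reading comes with each control period).
- manip.capture(name): name is "scene" or "top" or "wrist"; returns the picture (480x640x3 uint8, red, green, blue); there is no depth.
- manip.camera_info(name): a dict with "mtx" (3x3 intrinsics, pixels), "D" ([k1, k2, p1, p2, k3] as OpenCV has them; the pictures are not rectified), "xyz" and "orientation" of the camera in the world. Camera axes: x right, y up, looking along -z (the intrinsics and any distortion apply to the point x, -y, -z); pixel columns grow to the right and rows downward; lengths in mm; the calibration is good to about 2 mm. A picture is of the moment at which its call begins: read the wrist's pose just before it. camera_info takes no time and is no camera call; for the wrist camera it gives the pose at the moment of the call.
- manip.job_done(): hands the job in; it is judged then, once.
The state is a dict: "t": time; "q": joint angles; "joint_vel": joint speeds; "joint_torque": joint torques, N m; "tool_pos": TCP position; "tool_rot": TCP orientation; "force": force on the tool from outside, world axes, zero at the start; "torque": the same for the moment, N m; "opening": finger opening in mm; "gripper_force": force on a finger pad.
Only numpy, scipy, OpenCV 4.12 (cv2) and the standard library are available. Lean on these libraries where they do the work, as an engineer would, in place of code of your own. Each camera call takes 0.05 s, during which the arm holds its last target. There are 200 camera calls.

## Working session

There is one attempt and no reset: what is moved stays moved. The work goes in short steps, Python scripts to look and compute and a tool call to move; the robot and the scene stay as the last step left them, time stands still between calls to the robot, and variables do not carry over. Pictures are saved under pics/ and viewed, at most 10 in all, crops included, and the job is handed in when it is done.

Besides the shell and the picture viewer there is one more tool, called after "Request:" as name([rows], argument=value, ...), one row to a line, values as JSON. drive_tool: Moves the arm, as the interface text tells. Its arguments: {"type":"object","properties":{"targets":{"type":"array","items":{"type":"array","items":{"type":"array","items":{"type":"number"}}}},"squeeze":{"type":"number"}},"required":["targets"]}

```bash
mkdir -p pics
cat > h.py <<'E'
import numpy as np, cv2
from cell import manip
from scipy.spatial.transform import Rotation as R
def grab(n,f=None):
    i=manip.camera_info(n); im=manip.capture(n)[:,:,::-1].copy()
    if f: cv2.imwrite('pics/'+f,im)
    return im,i
def ray(i,uv):
    p=cv2.undistortPoints(np.array(uv,float).reshape(-1,1,2),np.array(i['mtx'],float),np.array(i['D'],float)).reshape(-1,2)
    d=np.c_[p[:,0],-p[:,1],-np.ones(len(p))]
    return np.array(i['xyz'],float),R.from_quat(i['orientation']).apply(d)
def onz(i,uv,z):
    o,d=ray(i,uv); return o+d*((z-o[2])/d[:,2])[:,None]
E
python3 - <<'E'
from h import *
a,i=grab('scene','s0.png');b,j=grab('top','t0.png');
for k in (i,j): print({x:np.round(np.array(k[x]),3).tolist() for x in k})
o=manip.get_obs();print(o)
E
```

```text
{'mtx': [[441.371, 0.0, 323.553], [0.0, 441.371, 238.82], [0.0, 0.0, 1.0]], 'D': [-0.004, 0.0, 0.0, 0.0, 0.0], 'xyz': [272.709, 565.593, 757.084], 'orientation': [-0.077, 0.358, 0.904, -0.221]}
{'mtx': [[441.411, 0.0, 327.079], [0.0, 441.411, 237.064], [0.0, 0.0, 1.0]], 'D': [-0.066, 0.0, 0.0, 0.0, 0.0], 'xyz': [430.168, -13.758, 907.044], 'orientation': [-0.069, 0.047, 0.705, -0.704]}
{'t': 0.1, 'q': array([ 1.10333231e+00,  3.08946611e-01,  1.63508930e+00,  5.34594011e-08,
        1.19970920e+00, -6.97061745e-02]), 'joint_vel': array([ 0.00043478, -0.00265889, -0.00397657,  0.00128694, -0.00116924,
       -0.00059037]), 'joint_torque': array([-5.68862163e-05, -4.16411304e+01, -2.77642787e+01, -1.05935408e-04,
        4.06794017e-03, -4.24251346e-05]), 'tool_pos': array([241.77771031, 575.50961854, 230.12975572]), 'tool_rot': array([ 1.97570368e-01,  9.80288117e-01, -1.03763501e-03, -2.85619765e-04]), 'force': array([0.10644444, 0.15612766, 0.40762952]), 'torque': array([0.02368846, 0.01259199, 0.00495625]), 'gripper_force': 0.0, 'opening': 85.47470597693709}
```

View pics/s0.png

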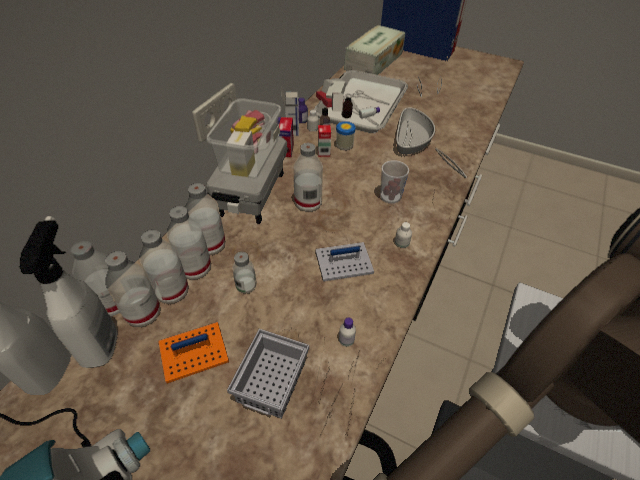

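View pics/t0.png

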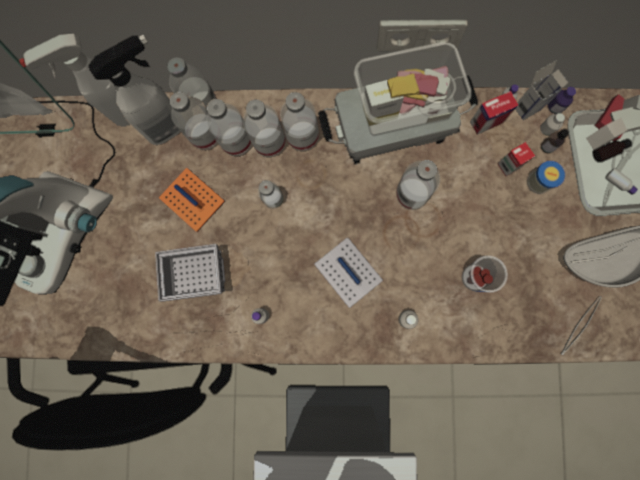

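Candidates in the top view are:
- Cover: steel plate at (349,271), or the orange look-alike at (192,200), which I leave alone. I choose the steel one.
- Cassette: only the grey box at (190,272).
- Beaker: the clear cup with red stoppers at (485,274). The grey kidney dish at (605,258) is not it.
- Bottles near the work: infusion bottle (418,185), vial (270,193), white (409,319), violet (259,316).

I'll check these in one close crop.

Run:
```python
from h import *
t=cv2.imread('pics/t0.png')
c=[cv2.resize(t[y-45:y+45,x-45:x+45],(390,390),interpolation=cv2.INTER_CUBIC) for x,y in((190,272),(485,274))]
s=cv2.imread('pics/s0.png')
d=[cv2.resize(s[y-45:y+45,x-45:x+45],(200,200),interpolation=cv2.INTER_CUBIC) for x,y in((270,372),(345,262),(394,180))]
d.append(cv2.resize(t[226:316,304:394],(190,200)))
cv2.imwrite('pics/c0.png',np.vstack([np.hstack(c),np.hstack(d)[:,:780]]))
from h import manip
j=manip.camera_info('top');i=manip.camera_info('scene')
for n,im,cam in(('top',t,j),('scene',s,i)):
    hsv=cv2.cvtColor(im,cv2.COLOR_BGR2HSV)
    m=cv2.inRange(hsv,(100,110,40),(125,255,255))
    k,l,st,ce=cv2.connectedComponentsWithStats(m)
    for q in range(1,k):
        if st[q,4]>40:
            pts=np.argwhere(l==q)[:,::-1]
            r=cv2.minAreaRect(pts.astype(np.float32)); 
            w=onz(cam,pts,47)[:,:2]; e=np.linalg.eigh(np.cov(w.T))[1][:,1]
            print(n,st[q],ce[q].round(1),w.mean(0).round(1),np.degrees(np.arctan2(e[1],e[0])).round(1))
```

```text
top [537 161  27  27 358] [549.3 174.4] [ 700.5 -438.1] 124.7
top [175 186  22  19  66] [185.4 194.6] [663.2 303.3] 49.6
top [339 258  20  25  80] [348.6 270.2] [507.8 -28.6] -141.4
scene [ 381    0   80   60 3082] [422.7  24.4] [  752.2 -1293.2] 111.0
scene [336 122  20  13 146] [345.2 128.7] [ 703.7 -444.8] 116.8
scene [331 247  29   8 137] [344.5 250.4] [506.4 -21.4] -140.2
scene [172 334  35  16 195] [188.6 341.7] [660.5 308.8] 49.6
```

View pics/c0.png

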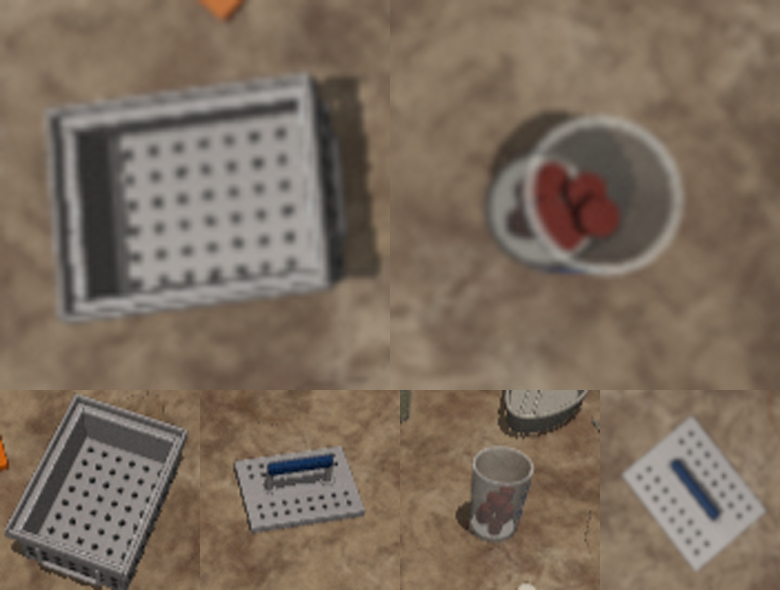

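Run:
```python
from h import *
j=manip.camera_info('top');i=manip.camera_info('scene')
f=4.3333
c=np.array([(47,110),(310,75),(330,287),(62,320)])/f-.4+[145,227]
w=onz(j,c,60);print('cass',w.round(1).tolist(),w.mean(0).round(1))
e=[w[(k+1)%4]-w[k] for k in range(4)];print([(np.linalg.norm(v).round(1),np.degrees(np.arctan2(v[1],v[0])).round(1)) for v in e])
# scene corners of cassette crop: scale 200/90, origin 225,327
c=np.array([(80,397-390),(187,430-390),(125,590-390),(7,535-390)])/2.222-.3+[225,327]
w=onz(i,c,60);print('cass scene',w.round(1).tolist(),w.mean(0).round(1))
b=np.array([(604-390,195)])/f-.4+[440,229]; print('mouth',onz(j,b,90).round(1))
b=np.array([(604-390-77,195),(604-390+77,195)])/f-.4+[440,229]; print('mouth edges',onz(j,b,90).round(1).tolist())
b=np.array([(503-400,468-390)])/2.222-.3+[394-45,180-45]; print('mouth scene',onz(i,b,90).round(1))
for n,uv,z in(('inf',(428,169),172),('vial',(266,187),98),('white',(409,320),62),('violet',(257,316),70)): print(n,onz(j,[uv],z).round(1))
for n,uv,z in(('inf',(307,149),172),('vial',(241,258),98),('white',(406,226),62),('violet',(348,323),70)): print(n,'scene',onz(i,[uv],z).round(1))
# cover plate
t=cv2.imread('pics/t0.png')
for n,cc,o,s in(('t',[(691,417),(764,512),(697,570),(623,474)],(304,226),(190/90,200/90)),):
  c=(np.array(cc)-[600,390])/np.array(s)-.3+np.array(o); w=onz(j,c,10); print('cover',w.round(1).tolist(),w.mean(0).round(1))
```

```text
cass [[543.1, 352.9, 60.0], [558.8, 231.0, 60.0], [463.3, 218.2, 60.0], [448.0, 340.1, 60.0]] [503.3 285.5  60. ]
[(np.float64(122.9), np.float64(-82.6)), (np.float64(96.4), np.float64(-172.3)), (np.float64(122.9), np.float64(97.1)), (np.float64(96.0), np.float64(7.6))]
cass scene [[554.2, 234.2, 60.0], [463.0, 220.2, 60.0], [441.8, 351.6, 60.0], [538.7, 357.0, 60.0]] [499.4 290.8  60. ]
mouth [[ 496.5 -287.4   90. ]]
mouth edges [[496.7, -254.4, 90.0], [496.3, -320.6, 90.0]]
mouth scene [[ 495.1 -280.6   90. ]]
inf [[ 671.3 -165.2  172. ]]
vial [[662.5 128.3  98. ]]
white [[ 412.2 -141.4   62. ]]
violet [[419.6 144.6  70. ]]
inf scene [[ 668.3 -152.3  172. ]]
vial scene [[659.8 134.1  98. ]]
white scene [[ 411.4 -138.9   62. ]]
violet scene [[418.4 153.6  70. ]]
cover [[577.9, -26.2, 10.0], [489.9, -95.5, 10.0], [437.7, -31.0, 10.0], [525.1, 40.0, 10.0]] [507.7 -28.2  10. ]
```

```bash
cat >> h.py <<'E'
from scipy.linalg import logm,expm
def rot(az,down,roll):
    "degrees; z out along az pitched down; roll 0: tool x up, y right; roll about tool z"
    return R.from_euler('z',az,degrees=True)*R.from_euler('y',down,degrees=True)*R.from_matrix(np.c_[[0,0,1],[0,-1,0],[1,0,0]])*R.from_euler('z',roll,degrees=True)
def T(p,r):
    m=np.eye(4);m[:3,:3]=r.as_matrix();m[:3,3]=p;return m
def now():
    o=manip.get_obs();return T(o['tool_pos'],R.from_quat(o['tool_rot'])),o
def plan(segs,A=None):
    "print identical-row twists to reach each pose in turn"
    if A is None: A=now()[0]
    for s in segs:
        B=T(s[0],s[1]); D=np.linalg.inv(A)@B
        ang=R.from_matrix(D[:3,:3]).magnitude()
        n=s[2] if len(s)>2 else int(np.ceil(max(np.linalg.norm(D[:3,3])/24,ang/.115,1)/5)*5)
        S=expm(np.real(logm(D))/n)
        v=np.r_[R.from_matrix(S[:3,:3]).as_rotvec()/.12,S[:3,3]/25].round(2)
        S=T(v[3:]*25,R.from_rotvec(v[:3]*.12))
        E=A@np.linalg.matrix_power(S,n)
        print(n,'rows',v.tolist(),'end',E[:3,3].round(1)); A=E
    return A
def stat():
    A,o=now();r=R.from_quat(o['tool_rot']);z=r.as_matrix()[:,2];x=r.as_matrix()[:,0]
    print('t',round(o['t'],2),'p',o['tool_pos'].round(1),'q',o['q'].round(2),'x',x.round(3),'z',z.round(3),'F',o['force'].round(1),'op',round(o['opening'],1),'gf',round(o['gripper_force'],1));return A,o
E
python3 - <<'E'
from h import *
stat()
A=plan([((430,200,270),rot(25,85,90)),((430,-30,270),rot(-4,80,90)),((400,-180,220),rot(-28,60,0)),((400,-230,160),rot(-30,25,0))])
E
```

```text
t 0.1 p [241.8 575.5 230.1] q [ 1.1   0.31  1.64  0.    1.2  -0.07] x [-0.922  0.387  0.   ] z [-0.001 -0.002 -1.   ] F [0.1 0.2 0.4] op 85.5 gf 0.0
25 rows [0.01, -0.04, -0.8, 0.25, -0.83, -0.03] end [427.8 198.7 267.5]
10 rows [0.07, 0.06, 0.42, 0.91, 0.18, -0.04] end [429.3 -30.9 270.4]
15 rows [0.08, 0.2, -0.65, 0.3, 0.29, 0.18] end [ 400.7 -179.7  218.8]
10 rows [-0.03, 0.51, 0.02, -0.1, 0.18, 0.24] end [ 400.7 -231.5  160.1]
```

Run:
```python
from h import *
A=plan([((430,230,270),rot(28,88,-90)),((440,-30,270),rot(-4,85,-45)),((400,-190,220),rot(-28,60,0)),((395,-225,160),rot(-30,25,0))])
```

```text
20 rows [-0.01, -0.0, 0.29, -0.75, -0.27, -0.08] end [427.7 231.9 268.2]
15 rows [-0.04, -0.0, 0.74, -0.74, 0.14, -0.02] end [438.6 -30.  269.7]
15 rows [-0.17, 0.21, 0.65, -0.22, 0.41, 0.11] end [ 399.  -189.1  218.9]
10 rows [-0.02, 0.51, 0.02, -0.13, 0.13, 0.21] end [ 396.5 -224.8  159.9]
```

Request:
drive_tool([
  [[0,0,0.29,-0.75,-0.27,-0.08,85],[0,0,0.29,-0.75,-0.27,-0.08,85],[0,0,0.29,-0.75,-0.27,-0.08,85],[0,0,0.29,-0.75,-0.27,-0.08,85],[0,0,0.29,-0.75,-0.27,-0.08,85]],
])

```text
t: 0.52
tool_pos: [310.9, 502.9, 240.7]
tool_rot: [0.283, 0.959, -0.001, -0.0]
force: [0.2, 1.1, 0.3]
opening: 85.2
gripper_force: 0.0
```

Request:
drive_tool([
  [[0,0,0.29,-0.75,-0.27,-0.08,85],[0,0,0.29,-0.75,-0.27,-0.08,85],[0,0,0.29,-0.75,-0.27,-0.08,85],[0,0,0.29,-0.75,-0.27,-0.08,85],[0,0,0.29,-0.75,-0.27,-0.08,85]],
])

```text
t: 0.93
tool_pos: [365.6, 419.8, 250.8]
tool_rot: [0.365, 0.931, -0.0, -0.0]
force: [0.2, -0.4, -0.6]
opening: 85.2
gripper_force: 0.0
```

Request:
drive_tool([
  [[0,0,0.29,-0.75,-0.27,-0.08,85],[0,0,0.29,-0.75,-0.27,-0.08,85],[0,0,0.29,-0.75,-0.27,-0.08,85],[0,0,0.29,-0.75,-0.27,-0.08,85],[0,0,0.29,-0.75,-0.27,-0.08,85]],
])

```text
t: 1.35
tool_pos: [405.1, 328.5, 260.8]
tool_rot: [0.445, 0.896, -0.0, -0.0]
force: [-0.7, -1.0, -0.1]
opening: 85.3
gripper_force: 0.0
```

Request:
drive_tool([
  [[0,0,0.29,-0.75,-0.27,-0.08,85],[0,0,0.29,-0.75,-0.27,-0.08,85],[0,0,0.29,-0.75,-0.27,-0.08,85],[0,0,0.29,-0.75,-0.27,-0.08,85],[0,0,0.29,-0.75,-0.27,-0.08,85]],
])

```text
t: 1.77
tool_pos: [428.1, 231.7, 270.9]
tool_rot: [0.521, 0.854, -0.0, -0.0]
force: [-0.3, 0.1, -0.7]
opening: 84.8
gripper_force: 0.0
```

Run:
```python
from h import *
stat()
im,i=grab('wrist','w0.png'); np.savez('w0.npz',**{k:np.array(i[k]) for k in i})
print({x:np.round(np.array(i[x]),3).tolist() for x in i})
plan([((440,-30,270),rot(-4,85,-45)),((400,-190,220),rot(-28,60,0)),((395,-225,160),rot(-30,25,0))])
```

```text
t 1.77 p [428.1 231.7 270.9] q [ 0.41  0.    1.91 -0.    1.24 -0.07] x [-0.458  0.889 -0.   ] z [-0.001 -0.    -1.   ] F [-0.3  0.1 -0.7] op 84.8 gf 0.0
{'mtx': [[339.72, 0.0, 314.444], [0.0, 339.72, 242.009], [0.0, 0.0, 1.0]], 'D': [0.008, 0.0, 0.0, 0.0, 0.0], 'xyz': [399.474, 290.224, 413.956], 'orientation': [-0.127, -0.03, 0.234, 0.964]}
15 rows [-0.05, 0.01, 0.74, -0.73, 0.14, -0.01] end [439.2 -29.7 271.1]
15 rows [-0.17, 0.21, 0.65, -0.22, 0.41, 0.11] end [ 399.2 -188.9  221.1]
10 rows [-0.02, 0.5, 0.02, -0.14, 0.13, 0.21] end [ 395.  -224.   160.5]
```

View pics/w0.png

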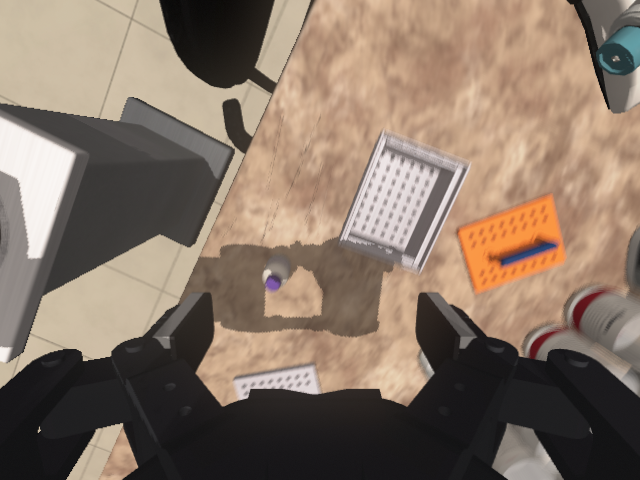

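The wrist view shows the cassette with rim corners near (384,131), (469,163), (418,272) and (341,240), and the violet cap at (272,283).

Run:
```python
from h import *
i=dict(np.load('w0.npz'))
w=onz(i,[(384,131),(469,163),(418,272),(341,240)],60);print(w.round(1).tolist(),w.mean(0))
print(onz(i,[(272,283)],70))
e=w[0]-w[3]+w[1]-w[2];print(np.degrees(np.arctan2(e[1],e[0])))
```

```text
[[451.8, 338.8, 60.0], [543.9, 351.4, 60.0], [559.9, 227.9, 60.0], [467.0, 221.1, 60.0]] [505.64241392 284.8352204   60.        ]
[[421.56479376 146.56010558  70.        ]]
97.37234918506192
```

Request:
drive_tool([
  [[-0.05,0.01,0.74,-0.73,0.14,-0.01,85],[-0.05,0.01,0.74,-0.73,0.14,-0.01,85],[-0.05,0.01,0.74,-0.73,0.14,-0.01,85],[-0.05,0.01,0.74,-0.73,0.14,-0.01,85],[-0.05,0.01,0.74,-0.73,0.14,-0.01,85]],
])

```text
t: 2.23
tool_pos: [471.8, 150.8, 271.9]
tool_rot: [0.697, 0.717, 0.014, 0.005]
force: [-0.0, -0.6, 0.1]
opening: 84.9
gripper_force: 0.0
```

Request:
drive_tool([
  [[-0.05,0.01,0.74,-0.73,0.14,-0.01,85],[-0.05,0.01,0.74,-0.73,0.14,-0.01,85],[-0.05,0.01,0.74,-0.73,0.14,-0.01,85],[-0.05,0.01,0.74,-0.73,0.14,-0.01,85],[-0.05,0.01,0.74,-0.73,0.14,-0.01,85]],
])

```text
t: 2.65
tool_pos: [475.6, 58.6, 271.9]
tool_rot: [0.837, 0.546, 0.028, 0.01]
force: [-0.9, -0.6, -0.0]
opening: 84.9
gripper_force: 0.0
```

Request:
drive_tool([
  [[-0.05,0.01,0.74,-0.73,0.14,-0.01,85],[-0.05,0.01,0.74,-0.73,0.14,-0.01,85],[-0.05,0.01,0.74,-0.73,0.14,-0.01,85],[-0.05,0.01,0.74,-0.73,0.14,-0.01,85],[-0.05,0.01,0.74,-0.73,0.14,-0.01,85]],
])

```text
t: 3.07
tool_pos: [439.4, -26.2, 269.8]
tool_rot: [0.937, 0.348, 0.04, 0.014]
force: [0.4, 0.1, 0.3]
opening: 84.9
gripper_force: 0.0
```

Run:
```python
from h import *
stat()
plan([((400,-190,220),rot(-28,60,0)),((395,-225,160),rot(-30,25,0))])
```

```text
t 3.07 p [439.4 -26.2 269.8] q [-0.17 -0.16  2.06  0.02  1.16  0.68] x [0.755 0.652 0.065] z [ 0.085  0.001 -0.996] F [0.4 0.1 0.3] op 84.9 gf 0.0
15 rows [-0.17, 0.21, 0.65, -0.22, 0.42, 0.11] end [ 399.9 -188.7  219.4]
10 rows [-0.02, 0.5, 0.02, -0.14, 0.14, 0.21] end [ 394.4 -225.7  158.6]
```

Request:
drive_tool([
  [[-0.17,0.21,0.65,-0.22,0.42,0.11,85],[-0.17,0.21,0.65,-0.22,0.42,0.11,85],[-0.17,0.21,0.65,-0.22,0.42,0.11,85],[-0.17,0.21,0.65,-0.22,0.42,0.11,85],[-0.17,0.21,0.65,-0.22,0.42,0.11,85]],
])

```text
t: 3.48
tool_pos: [446.2, -84.8, 256.9]
tool_rot: [0.98, 0.158, 0.119, 0.032]
force: [-0.1, 0.1, -0.8]
opening: 85.0
gripper_force: 0.0
```

Request:
drive_tool([
  [[-0.17,0.21,0.65,-0.22,0.42,0.11,85],[-0.17,0.21,0.65,-0.22,0.42,0.11,85],[-0.17,0.21,0.65,-0.22,0.42,0.11,85],[-0.17,0.21,0.65,-0.22,0.42,0.11,85],[-0.17,0.21,0.65,-0.22,0.42,0.11,85]],
])

```text
t: 3.9
tool_pos: [432.1, -141.4, 241.0]
tool_rot: [0.98, -0.039, 0.192, 0.048]
force: [0.2, -0.8, 0.0]
opening: 85.2
gripper_force: 0.0
```

Request:
drive_tool([
  [[-0.17,0.21,0.65,-0.22,0.42,0.11,85],[-0.17,0.21,0.65,-0.22,0.42,0.11,85],[-0.17,0.21,0.65,-0.22,0.42,0.11,85],[-0.17,0.21,0.65,-0.22,0.42,0.11,85],[-0.17,0.21,0.65,-0.22,0.42,0.11,85]],
])

```text
t: 4.32
tool_pos: [400.5, -188.4, 219.4]
tool_rot: [0.936, -0.235, 0.256, 0.062]
force: [-0.3, 0.5, -0.1]
opening: 85.3
gripper_force: 0.0
```

Run:
```python
from h import *
stat()
im,i=grab('wrist'); np.savez('w1.npz',**{k:np.array(i[k]) for k in i}); cv2.imwrite('pics/w1.png',im)
plan([((395,-225,160),rot(-30,25,0))])
```

```text
t 4.32 p [ 400.5 -188.4  219.4] q [-0.57 -0.37  2.41  0.08  0.57  1.44] x [ 0.759 -0.408  0.508] z [ 0.45  -0.236 -0.861] F [-0.3  0.5 -0.1] op 85.3 gf 0.0
10 rows [-0.02, 0.51, 0.01, -0.12, 0.14, 0.21] end [ 395.7 -226.4  159.6]
```

View pics/w1.png

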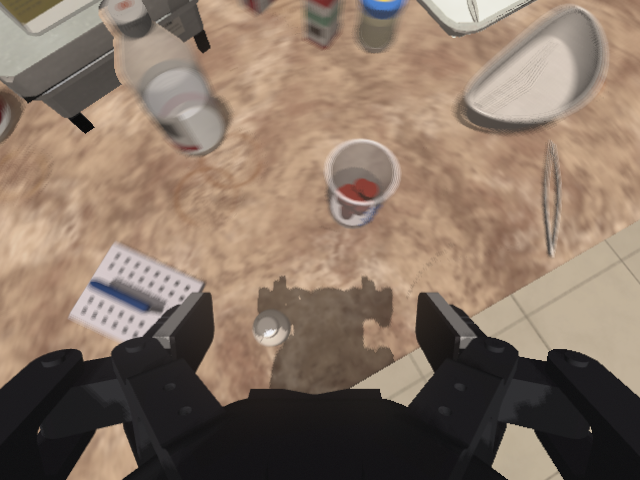

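The mouth ellipse centre is at about (362,173). The infusion bottle is at (185,125), the white bottle at (270,325) and the cover at (137,292).

Run:
```python
from h import *
i=dict(np.load('w1.npz'))
print('mouth',onz(i,[(362,173)],90), onz(i,[(326,173),(399,173)],90).round(1).tolist(),'white',onz(i,[(268,322)],62),'bar',onz(i,[(120,294)],47))
D=[(.309,1.635,1.2,624.5,230.1),(0,1.91,1.24,486.8,270.9),(-.16,2.06,1.16,440.2,269.8),(-.37,2.41,.57,442.6,219.4)]
Am=[];b=[]
for q2,q3,q5,r,z in D:
    a1,a2,a3=q2,q2+q3,q2+q3+q5
    Am+=[[1,0,np.sin(a1),np.sin(a2),np.sin(a3)],[0,1,np.cos(a1),np.cos(a2),np.cos(a3)]];b+=[r,z]
x,res,rk,sv=np.linalg.lstsq(np.array(Am),np.array(b),rcond=None);print(x.round(1),res,rk,sv.round(2))
from scipy.optimize import fsolve
for r,z,al in((595,45,25),(595,45,35),(455,160,25),(480,120,25),(480,60,30),(480,80,25),(550,140,20),(550,140,10)):
    a3=np.pi/2+np.radians(al)
    f=lambda q:[x[0]+x[2]*np.sin(q[0])+x[3]*np.sin(q[0]+q[1])+x[4]*np.sin(a3)-r,x[1]+x[2]*np.cos(q[0])+x[3]*np.cos(q[0]+q[1])+x[4]*np.cos(a3)-z]
    q,_,ok,_=fsolve(f,[-.3,2.2],full_output=True);print(r,z,al,q.round(2),'q5',round(a3-q.sum(),2),ok)
```

```text
mouth [[ 495.55787177 -287.22051822   90.        ]] [[511.3, -257.9, 90.0], [479.4, -317.3, 90.0]] white [[ 418.63775724 -148.73849164   62.        ]] bar [[511.16159159 -33.03049684  47.        ]]
[ 16.3 261.8 468.1 501.3 293.2] [4.282456] 5 [3.61 2.59 0.39 0.22 0.06]
595 45 25 [0.53 2.46] q5 -0.99 1
595 45 35 [0.41 2.42] q5 -0.65 1
455 160 25 [-0.14  2.79] q5 -0.64 1
480 120 25 [0.13 2.73] q5 -0.86 1
480 60 30 [0.33 2.7 ] q5 -0.93 1
480 80 25 [0.34 2.72] q5 -1.05 1
550 140 20 [0.23 2.6 ] q5 -0.91 1
550 140 10 [0.42 2.61] q5 -1.29 1
```

```bash
cat >> h.py <<'E'
L=np.array([16.3,261.8,468.1,501.3,293.2])
def fk(q,s=1):
    rz=lambda a:R.from_euler('z',a);ry=lambda a:R.from_euler('y',a)
    F=rz(q[0])*ry(q[1]+q[2]); r=F*rz(s*q[3])*ry(q[4])*rz(q[5])*rz(np.pi/2)
    p=rz(q[0]).apply([L[0],0,L[1]])+(rz(q[0])*ry(q[1])).apply([0,0,L[2]])+F.apply([0,0,L[3]])+r.apply([0,0,L[4]])
    return p,r
from scipy.optimize import least_squares
LO=np.array([-3.06,-.79,.05,-1.19,.05,-2.94])+.04;HI=np.array([3.06,1.96,2.63,4.34,2.64,2.94])-.04
def ik(p,r,q0):
    f=lambda q:np.r_[(fk(q)[0]-p)/100,(fk(q)[1].inv()*r).as_rotvec()]
    s=least_squares(f,np.clip(q0,LO+.001,HI-.001),bounds=(LO,HI));return s.x.round(2),round(float(np.linalg.norm(s.fun)),3)
E
python3 - <<'E'
from h import *
A,o=stat()
for s in(1,-1):
    p,r=fk(o['q'],s);print(s,(p-o['tool_pos']).round(1),np.degrees((r.inv()*R.from_quat(o['tool_rot'])).magnitude()))
p,r=fk([1.103,.308,1.634,0,1.2,-.07]);print(p-[242.145,576.193,231.272])
qf=[-.52,.4,2.45,3.14,.9,-1.57]
C=np.array([496,-287,58])
for az in(-30,-38):
  for al in(20,25,30,35):
    r=rot(az,al,0);z=r.apply([0,0,1])
    for d in(0,60,100): print(az,al,d,*ik(C+z*(19-d),r,qf))
for az,p,roll in((20,15,0),(20,10,100),(20,10,150),(30,10,150)):
    print('pour',az,p,roll,*ik(np.array([500,330,150]),rot(az,p,roll),[.5,.4,2.45,3.14,.9,-1.57+np.radians(roll)]))
E
```

```text
t 4.37 p [ 398.1 -187.6  216.8] q [-0.57 -0.37  2.42  0.08  0.57  1.44] x [ 0.76  -0.411  0.504] z [ 0.446 -0.235 -0.864] F [-1.4  2.1 -2.1] op 85.1 gf 0.0
1 [-21.2 -39.3  -0.6] 1.5197604616713186e-14
-1 [-34.9 -60.7  -0.6] 9.157353648753702
[ 39.79022987 -18.12279482   1.55982033]
-30 20 0 [-0.53  0.59  2.48  3.14  1.14 -1.57] 0.0
-30 20 60 [-0.53  0.51  2.59  3.14  1.18 -1.57] 0.072
-30 20 100 [-0.56  0.14  2.59  3.    0.51 -1.48] 0.354
-30 25 0 [-0.53  0.52  2.47  3.14  0.98 -1.57] 0.0
-30 25 60 [-0.53  0.37  2.59  3.14  0.93 -1.57] 0.038
-30 25 100 [-0.53  0.11  2.59  3.13  0.46 -1.56] 0.263
-30 30 0 [-0.53  0.45  2.46  3.14  0.82 -1.57] 0.0
-30 30 60 [-0.53  0.3   2.58  3.14  0.79 -1.57] 0.0
-30 30 100 [-0.53  0.08  2.59  3.13  0.42 -1.57] 0.169
-30 35 0 [-0.53  0.4   2.44  3.14  0.65 -1.57] 0.0
-30 35 60 [-0.53  0.22  2.55  3.14  0.6  -1.57] 0.0
-30 35 100 [-0.53  0.06  2.59  3.14  0.4  -1.57] 0.071
-38 20 0 [-0.41  0.59  2.47  3.4   1.14 -1.59] 0.0
-38 20 60 [-0.35  0.5   2.59  3.46  1.17 -1.59] 0.008
-38 20 100 [-0.11  0.47  2.59  3.93  1.18 -1.7 ] 0.221
-38 25 0 [-0.42  0.52  2.46  3.41  0.98 -1.62] 0.0
-38 25 60 [-0.37  0.39  2.59  3.46  0.98 -1.63] 0.0
-38 25 100 [-0.2   0.24  2.59  3.92  0.8  -1.9 ] 0.193
-38 30 0 [-0.43  0.45  2.45  3.42  0.82 -1.65] 0.0
-38 30 60 [-0.39  0.3   2.57  3.48  0.79 -1.67] 0.0
-38 30 100 [-0.3   0.13  2.59  3.82  0.6  -1.93] 0.126
-38 35 0 [-0.44  0.4   2.43  3.45  0.66 -1.68] 0.0
-38 35 60 [-0.4   0.23  2.54  3.52  0.61 -1.74] 0.0
-38 35 100 [-0.36  0.08  2.59  3.7   0.5  -1.89] 0.041
pour 20 15 0 [ 0.78  0.34  2.48  3.64  1.03 -1.72] 0.0
pour 20 10 100 [0.79 0.42 2.48 3.61 1.19 0.07] 0.0
pour 20 10 150 [0.79 0.42 2.48 3.61 1.19 0.94] 0.0
pour 30 10 150 [0.64 0.41 2.51 3.26 1.18 1.02] 0.0
```

Run:
```python
import re
s=open('h.py').read()
s=s.replace("apply([L[0],0,L[1]])","apply([L[0],44,L[1]])")
open('h.py','w').write(s)
from h import *
import h
D=[([1.103,.308,1.634,0,1.2,-.07],(242.145,576.193,231.272)),([.41,0,1.91,0,1.24,-.07],(428.1,231.7,270.9)),([-.17,-.16,2.06,.02,1.16,.68],(439.4,-26.2,269.8))]
o=manip.get_obs();D+=[(o['q'],o['tool_pos'])]*2
def f(x):
    h.L=x; return np.concatenate([(fk(q)[0]-p)*[1,1,2] for q,p in D]+[(x-[16,262,468,501,293])*.01])
x=least_squares(f,h.L).x;print(x.round(1),f(x).round(1));h.L=x
open('h.py','a').write('L=np.array(%s)\n'%x.round(1).tolist())
C=np.array([496,-287,58]);r=rot(-30,30,0);z=r.apply([0,0,1])
qg,e=ik(C+z*19,r,[-.52,.4,2.45,3.14,.9,-1.57]);print('grasp',qg,e)
for up in(60,100): print(ik(C+z*(19-40)+[0,0,up],r,qg))
qh,e=ik(C+z*(-25)+[0,0,70],r,qg)
q0=o['q']; qm=np.array([-.57,-.3,2.4,1.57,.75,-.05])
P=[q0,q0*.5+qm*.5,qm,qm*.5+qh*.5,qh]
from scipy.interpolate import PchipInterpolator
g=PchipInterpolator(range(5),P)
for u in np.linspace(0,4,13):
    q=g(u);p,rr=fk(q);w=p-rr.apply([0,0,L[4] if 0 else x[4]]);print(q.round(2),p.round(0),'z',rr.as_matrix()[:,2].round(2),'wr',w.round(0))
```

```text
[ 16.2 258.1 473.4 498.8 295.5] [ 0.1  1.   3.  -1.7  1.6 -1.8 -0.5  1.  -0.2  0.  -0.5 -0.5  0.  -0.5
 -0.5  0.  -0.   0.1 -0.   0. ]
grasp [-0.66  0.45  2.47  2.98  0.83 -1.53] 0.0
(array([-0.67,  0.14,  2.56,  2.91,  0.61, -1.46]), 0.0)
(array([-0.67,  0.01,  2.55,  2.85,  0.47, -1.39]), 0.0)
[-0.57 -0.37  2.42  0.08  0.57  1.44] [ 398. -188.  217.] z [ 0.45 -0.24 -0.86] wr [ 266. -119.  472.]
[-0.57 -0.36  2.41  0.33  0.6   1.19] [ 418. -152.  216.] z [ 0.5  -0.11 -0.86] wr [ 269. -120.  470.]
[-0.57 -0.35  2.41  0.58  0.63  0.94] [ 442. -118.  226.] z [ 0.58  0.01 -0.82] wr [ 272. -122.  468.]
[-0.57 -0.34  2.41  0.82  0.66  0.69] [469. -90. 245.] z [ 0.66  0.11 -0.74] wr [ 274. -124.  465.]
[-0.57 -0.33  2.4   1.08  0.7   0.44] [497. -68. 275.] z [ 0.74  0.19 -0.64] wr [ 277. -125.  464.]
[-0.57 -0.32  2.4   1.33  0.73  0.19] [524. -55. 313.] z [ 0.83  0.24 -0.51] wr [ 279. -127.  462.]
[-0.57 -0.3   2.4   1.57  0.75 -0.05] [548. -60. 349.] z [ 0.9   0.23 -0.37] wr [ 282. -129.  459.]
[-0.58 -0.25  2.41  1.8   0.73 -0.29] [564. -86. 354.] z [ 0.94  0.16 -0.29] wr [ 285. -134.  439.]
[-0.6  -0.18  2.45  2.02  0.7  -0.52] [ 567. -127.  321.] z [ 0.96  0.05 -0.28] wr [ 284. -141.  404.]
[-0.62 -0.1   2.48  2.24  0.66 -0.74] [ 560. -171.  279.] z [ 0.95 -0.08 -0.31] wr [ 280. -146.  370.]
[-0.64 -0.04  2.51  2.46  0.63 -0.98] [ 545. -211.  239.] z [ 0.91 -0.21 -0.35] wr [ 275. -148.  342.]
[-0.65  0.02  2.53  2.68  0.6  -1.21] [ 518. -247.  194.] z [ 0.85 -0.33 -0.41] wr [ 267. -149.  315.]
[-0.67  0.09  2.56  2.9   0.57 -1.44] [ 481. -276.  144.] z [ 0.75 -0.43 -0.49] wr [ 258. -148.  290.]
```

```bash
cat > jp.py <<'E'
from h import *
from scipy.interpolate import PchipInterpolator
def jplan(P,n):
    P=[np.asarray(p,float) for p in P];g=PchipInterpolator(range(len(P)),P);A=now()[0];us=np.linspace(0,len(P)-1,n+1)[1:]
    plan([(*fk(g(u)),5) for u in us],A)
E
python3 - <<'E'
from jp import *
C=np.array([496,-287,58]);r=rot(-30,30,0);z=r.apply([0,0,1])
qh,e=ik(C+z*(-25)+[0,0,70],r,[-.67,.1,2.55,2.9,.57,-1.44])
q0=now()[1]['q']; qm=np.array([-.57,-.3,2.4,1.57,.75,-.05])
jplan([q0,q0*.5+qm*.5,qm,qm*.5+qh*.5,qh],8)
E
```

```text
5 rows [0.35, 0.02, -0.1, 0.04, -0.49, 0.03] end [ 429.1 -134.7  220.1]
5 rows [0.34, 0.15, -0.11, 0.24, -0.46, 0.03] end [469.  -90.4 245.5]
5 rows [0.27, 0.29, -0.13, 0.42, -0.38, 0.01] end [510.2 -59.6 293.9]
5 rows [0.12, 0.38, -0.14, 0.52, -0.12, 0.03] end [547.6 -60.2 349. ]
5 rows [-0.17, 0.22, -0.03, 0.08, 0.38, 0.1] end [ 567.2 -105.5  340.6]
5 rows [-0.32, 0.03, 0.02, -0.35, 0.62, 0.07] end [ 560.  -170.2  279.5]
5 rows [-0.35, -0.07, -0.03, -0.41, 0.59, 0.04] end [ 532.8 -229.5  217.7]
5 rows [-0.35, -0.2, -0.05, -0.6, 0.55, 0.03] end [ 480.7 -275.7  143.7]
```

Request:
drive_tool([
  [[0.35,0.02,-0.1,0.04,-0.49,0.03,85],[0.35,0.02,-0.1,0.04,-0.49,0.03,85],[0.35,0.02,-0.1,0.04,-0.49,0.03,85],[0.35,0.02,-0.1,0.04,-0.49,0.03,85],[0.35,0.02,-0.1,0.04,-0.49,0.03,85]],
])

```text
t: 4.78
tool_pos: [432.3, -134.1, 223.2]
tool_rot: [0.943, -0.175, 0.282, -0.029]
force: [0.0, 0.9, 0.1]
opening: 85.1
gripper_force: 0.0
```

Request:
drive_tool([
  [[0.34,0.15,-0.11,0.24,-0.46,0.03,85],[0.34,0.15,-0.11,0.24,-0.46,0.03,85],[0.34,0.15,-0.11,0.24,-0.46,0.03,85],[0.34,0.15,-0.11,0.24,-0.46,0.03,85],[0.34,0.15,-0.11,0.24,-0.46,0.03,85]],
])

```text
t: 5.2
tool_pos: [471.9, -89.5, 248.8]
tool_rot: [0.927, -0.115, 0.342, -0.107]
force: [0.2, -0.0, -0.6]
opening: 84.9
gripper_force: 0.0
```

Request:
drive_tool([
  [[0.27,0.29,-0.13,0.42,-0.38,0.01,85],[0.27,0.29,-0.13,0.42,-0.38,0.01,85],[0.27,0.29,-0.13,0.42,-0.38,0.01,85],[0.27,0.29,-0.13,0.42,-0.38,0.01,85],[0.27,0.29,-0.13,0.42,-0.38,0.01,85]],
])

```text
t: 5.62
tool_pos: [512.9, -58.6, 297.5]
tool_rot: [0.885, -0.06, 0.434, -0.157]
force: [0.9, -0.3, -0.3]
opening: 85.2
gripper_force: 0.0
```

Request:
drive_tool([
  [[0.12,0.38,-0.14,0.52,-0.12,0.03,85],[0.12,0.38,-0.14,0.52,-0.12,0.03,85],[0.12,0.38,-0.14,0.52,-0.12,0.03,85],[0.12,0.38,-0.14,0.52,-0.12,0.03,85],[0.12,0.38,-0.14,0.52,-0.12,0.03,85]],
])

```text
t: 6.03
tool_pos: [550.1, -59.0, 352.8]
tool_rot: [0.826, -0.025, 0.54, -0.162]
force: [0.2, 0.6, 0.2]
opening: 85.2
gripper_force: 0.0
```

Run:
```python
from jp import *
A,o=stat();print(fk(o['q'])[0])
C=np.array([496,-287,58]);r=rot(-30,30,0);z=r.apply([0,0,1])
qh,e=ik(C+z*(-25)+[0,0,70],r,[-.67,.1,2.55,2.9,.57,-1.44]);print(qh)
q0=o['q']
jplan([q0,q0*.5+qh*.5,qh],4)
```

```text
t 6.03 p [550.1 -59.  352.8] q [-0.62 -0.28  2.41  1.57  0.8  -0.1 ] x [ 0.416 -0.216  0.883] z [ 0.899  0.241 -0.365] F [0.2 0.6 0.2] op 85.2 gf 0.0
[542.38179217 -72.19135223 341.97133691]
[-0.67  0.09  2.56  2.9   0.57 -1.44]
5 rows [-0.21, 0.19, -0.0, -0.1, 0.56, 0.07] end [ 559.6 -121.6  319.2]
5 rows [-0.3, 0.07, -0.01, -0.2, 0.53, 0.07] end [ 557.2 -179.9  278.3]
5 rows [-0.35, -0.07, -0.02, -0.42, 0.55, 0.04] end [ 531.  -234.6  216.7]
5 rows [-0.33, -0.21, -0.05, -0.6, 0.51, 0.02] end [ 480.2 -276.2  143.5]
```

Request:
drive_tool([
  [[-0.21,0.19,0,-0.1,0.56,0.07,85],[-0.21,0.19,0,-0.1,0.56,0.07,85],[-0.21,0.19,0,-0.1,0.56,0.07,85],[-0.21,0.19,0,-0.1,0.56,0.07,85],[-0.21,0.19,0,-0.1,0.56,0.07,85]],
])

```text
t: 6.45
tool_pos: [559.2, -122.2, 318.3]
tool_rot: [0.803, -0.069, 0.583, -0.107]
force: [0.8, -0.6, 0.6]
opening: 84.9
gripper_force: 0.0
```

Request:
drive_tool([
  [[-0.3,0.07,-0.01,-0.2,0.53,0.07,85],[-0.3,0.07,-0.01,-0.2,0.53,0.07,85],[-0.3,0.07,-0.01,-0.2,0.53,0.07,85],[-0.3,0.07,-0.01,-0.2,0.53,0.07,85],[-0.3,0.07,-0.01,-0.2,0.53,0.07,85]],
])

```text
t: 6.87
tool_pos: [556.6, -180.5, 277.1]
tool_rot: [0.797, -0.121, 0.591, -0.031]
force: [0.2, 0.6, -0.8]
opening: 85.3
gripper_force: 0.0
```

Request:
drive_tool([
  [[-0.35,-0.07,-0.02,-0.42,0.55,0.04,85],[-0.35,-0.07,-0.02,-0.42,0.55,0.04,85],[-0.35,-0.07,-0.02,-0.42,0.55,0.04,85],[-0.35,-0.07,-0.02,-0.42,0.55,0.04,85],[-0.35,-0.07,-0.02,-0.42,0.55,0.04,85]],
])

```text
t: 7.28
tool_pos: [530.0, -235.2, 215.4]
tool_rot: [0.809, -0.176, 0.558, 0.054]
force: [0.8, 0.1, -0.0]
opening: 85.1
gripper_force: 0.0
```

Run:
```python
from h import *
import h
A,o=stat();print(fk(o['q'])[0])
# refit with lateral wrist offset (tool-side) parameters
D=[([1.103,.308,1.634,0,1.2,-.07],(242.145,576.193,231.272)),([-.57,-.37,2.415,.08,.57,1.44],(398.1,-187.6,216.8)),([.41,0,1.91,0,1.24,-.07],(428.1,231.7,270.9)),([-.62,-.28,2.41,1.57,.8,-.1],(550.1,-59,352.8)),(o['q'],o['tool_pos'])]
C=np.array([496,-287,58]);r=rot(-30,30,0);z=r.apply([0,0,1])
im,i=grab('wrist','w2.png'); np.savez('w2.npz',**{k:np.array(i[k]) for k in i})
plan([(C+z*(-25)+[0,0,70],r)])
```

```text
t 7.28 p [ 530.  -235.2  215.4] q [-0.68  0.06  2.5   2.58  0.67 -1.13] x [ 0.316 -0.226  0.922] z [ 0.884 -0.284 -0.372] F [ 0.8  0.1 -0. ] op 85.1 gf 0.0
[ 535.41909974 -248.31045638  201.83570619]
5 rows [-0.33, -0.21, -0.04, -0.59, 0.51, 0.02] end [ 477.3 -276.5  140.9]
```

View pics/w2.png

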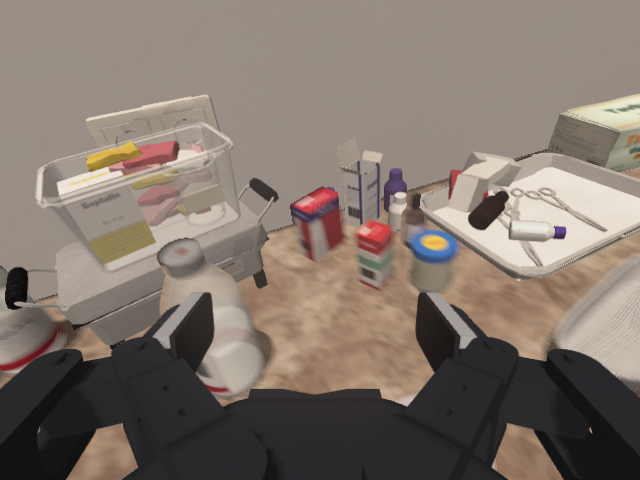

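The view shows only the background and the infusion bottle at (210,320). The beaker is hidden below the fingers, so I'll go on with the two agreeing measurements.

Request:
drive_tool([
  [[-0.33,-0.21,-0.04,-0.59,0.51,0.02,85],[-0.33,-0.21,-0.04,-0.59,0.51,0.02,85],[-0.33,-0.21,-0.04,-0.59,0.51,0.02,85],[-0.33,-0.21,-0.04,-0.59,0.51,0.02,85],[-0.33,-0.21,-0.04,-0.59,0.51,0.02,85]],
])

```text
t: 7.75
tool_pos: [479.6, -276.6, 143.8]
tool_rot: [0.836, -0.224, 0.485, 0.128]
force: [-0.5, 0.6, 0.1]
opening: 85.1
gripper_force: 0.0
```

Run:
```python
from h import *
A,o=stat()
C=np.array([496,-287,58]);r=rot(-30,30,0);z=r.apply([0,0,1])
plan([(C+z*19,r,10)])
im,i=grab('scene');
s=im[130:230,344:444]; t,_=grab('top'); t=t[224:324,435:535]
cv2.imwrite('pics/c3.png',np.hstack([cv2.resize(s,(390,390)),cv2.resize(t,(390,390))]))
```

```text
t 7.75 p [ 479.6 -276.6  143.8] q [-0.68  0.16  2.53  2.89  0.61 -1.44] x [ 0.429 -0.249  0.868] z [ 0.753 -0.432 -0.496] F [-0.5  0.6  0.1] op 85.1 gf 0.0
10 rows [-0.0, -0.0, -0.0, -0.26, 0.0, 0.31] end [ 510.  -293.8   48.9]
```

View pics/c3.png

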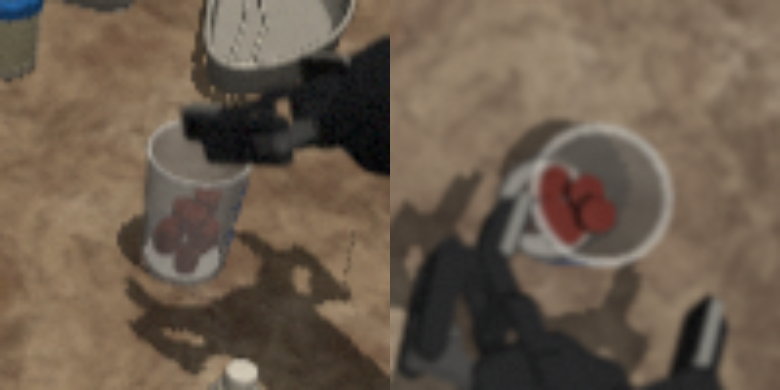

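The view shows fingers straddling the beaker line. The tips are at about (512,215) and (712,300) in the right crop, with the mouth at (604,195), and they agree once parallax is allowed for.

Request:
drive_tool([
  [[0,0,0,-0.26,0,0.31,85],[0,0,0,-0.26,0,0.31,85],[0,0,0,-0.26,0,0.31,85],[0,0,0,-0.26,0,0.31,85],[0,0,0,-0.26,0,0.31,85]],
])

```text
t: 8.27
tool_pos: [496.2, -284.9, 97.3]
tool_rot: [0.835, -0.223, 0.487, 0.127]
force: [-0.0, -0.2, -0.3]
opening: 84.7
gripper_force: 0.0
```

Request:
drive_tool([
  [[0,0,0,-0.26,0,0.31,85],[0,0,0,-0.26,0,0.31,85],[0,0,0,-0.26,0,0.31,85],[0,0,0,-0.26,0,0.31,85],[0,0,0,-0.26,0,0.31,85]],
])

```text
t: 8.68
tool_pos: [511.6, -293.4, 49.7]
tool_rot: [0.835, -0.223, 0.487, 0.127]
force: [0.1, 0.8, -0.6]
opening: 84.9
gripper_force: 0.0
```

Run:
```python
from h import *
A,o=stat()
t,i=grab('top'); s,_=grab('scene')
cv2.imwrite('pics/c4.png',np.hstack([cv2.resize(s[130:230,344:444],(390,390)),cv2.resize(t[224:324,435:535],(390,390))]))
```

```text
t 8.68 p [ 511.6 -293.4   49.7] q [-0.66  0.53  2.41  2.97  0.86 -1.53] x [ 0.426 -0.249  0.87 ] z [ 0.756 -0.43  -0.493] F [ 0.1  0.8 -0.6] op 84.9 gf 0.0
```

View pics/c4.png

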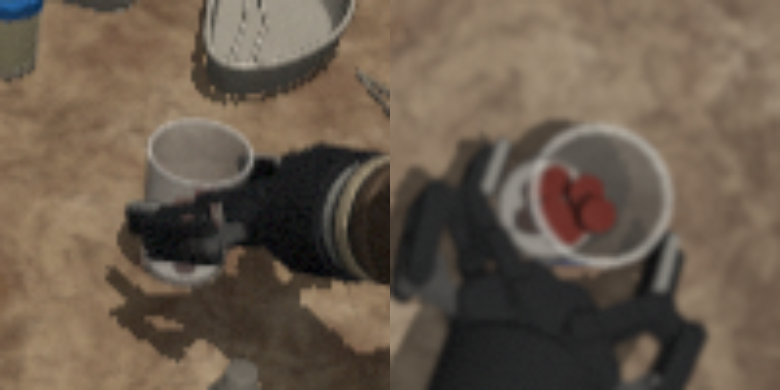

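The fingers straddle the beaker with no contact (pads at (490,165) and (668,265) in the right crop). Closing now.

Request:
drive_tool([
  [[0,0,0,0,0,0,45],[0,0,0,0,0,0,45],[0,0,0,0,0,0,45],[0,0,0,0,0,0,45],[0,0,0,0,0,0,45]],
], squeeze=40)

```text
t: 9.2
tool_pos: [510.4, -293.6, 50.1]
tool_rot: [0.835, -0.224, 0.486, 0.128]
force: [0.2, 0.2, 1.3]
opening: 62.3
gripper_force: 43.3
```

Request:
drive_tool([
  [[0,0,0,0,0,0,45],[0,0,0,0,0,0,45],[0,0,0,0,0,0,45],[0,0,0,0,0,0,45],[0,0,0,0,0,0,45]],
])

```text
t: 9.62
tool_pos: [510.5, -293.7, 50.1]
tool_rot: [0.835, -0.224, 0.487, 0.128]
force: [0.3, 1.5, 5.2]
opening: 62.5
gripper_force: 43.4
```

Run:
```python
from h import *
A,o=stat()
# lift 110 straight up keep pose; then hover targets
p=o['tool_pos'];r=R.from_quat(o['tool_rot'])
A=plan([(p+[0,0,80],r,5)],A)
```

```text
t 9.62 p [ 510.5 -293.7   50.1] q [-0.66  0.53  2.42  2.98  0.86 -1.53] x [ 0.426 -0.249  0.87 ] z [ 0.755 -0.432 -0.494] F [0.3 1.5 5.2] op 62.5 gf 43.4
5 rows [-0.0, -0.0, 0.0, 0.56, -0.0, -0.32] end [ 510.1 -293.9  130.7]
```

Request:
drive_tool([
  [[0,0,0,0.3,0,-0.16,45],[0,0,0,0.56,0,-0.32,45],[0,0,0,0.7,0,-0.4,45],[0,0,0,0.7,0,-0.4,45],[0,0,0,0.7,0,-0.4,45]],
])

```text
t: 10.03
tool_pos: [507.7, -292.7, 131.8]
tool_rot: [0.837, -0.225, 0.482, 0.127]
force: [-0.4, -0.1, -1.1]
opening: 61.9
gripper_force: 44.0
```

Run:
```python
s=open('h.py').read()
i=s.index('def fk');j=s.index('from scipy.optimize import least')
s=s[:i]+'''def fk(q,s=1):
    rz=lambda a:R.from_euler('z',a);ry=lambda a:R.from_euler('y',a)
    F=rz(q[0])*ry(q[1]+q[2]); G=F*rz(q[3]); H=G*ry(q[4]); r=H*rz(q[5])*rz(np.pi/2)
    p=rz(q[0]).apply([L[0],L[5],L[1]])+(rz(q[0])*ry(q[1])).apply([0,0,L[2]])+F.apply([L[8],0,L[3]])+G.apply([L[9],L[6],0])+H.apply([L[7],0,L[4]])
    return p,r
'''+s[j:]
open('h.py','w').write(s)
from h import *
import h
A,o=stat()
D=[([1.103,.308,1.634,0,1.2,-.07],(242.145,576.193,231.272)),([-.57,-.37,2.418,.08,.57,1.44],(398.1,-187.6,216.8)),([.41,0,1.91,0,1.24,-.07],(428.1,231.7,270.9)),([-.17,-.16,2.06,.02,1.16,.68],(439.4,-26.2,269.8)),([-.62,-.28,2.41,1.57,.8,-.1],(550.1,-59,352.8)),([-.68,.06,2.5,2.58,.67,-1.13],(530,-235.2,215.4)),([-.68,.16,2.53,2.89,.61,-1.44],(479.6,-276.6,143.8)),([-.66,.53,2.42,2.98,.86,-1.53],(510.5,-293.7,50.1)),(o['q'],o['tool_pos'])]
x0=np.r_[h.L,44,0,0,0,0]
def f(x):
    h.L=x; return np.concatenate([(fk(q)[0]-p) for q,p in D]+[(x-x0)*.03])
x=least_squares(f,x0).x;h.L=x;print(x.round(1),f(x).round(1)[:27])
open('h.py','a').write('L=np.array(%s)\n'%x.round(2).tolist())
# beaker in tool frame from the grasp
G=T([510.5,-293.7,50.1],R.from_matrix(np.c_[[.426,-.249,.87],np.cross([.755,-.432,-.494],[.426,-.249,.87]),[.755,-.432,-.494]]))
Tb=np.eye(4);Tb[:3,3]=[496,-287,0]
rel=np.linalg.inv(Tb)@G; np.save('rel.npy',rel);print(rel.round(3))  # tool in beaker frame
d=R.from_euler('z',-82.6,degrees=True).apply([1,0,0]); k=np.cross([0,0,1],d)
cas=np.array([504.5,285,0]); 
for psi in range(-20,91,10):
  for tau in (0,60,120):
    Rb=R.from_rotvec(k*np.radians(tau))*R.from_euler('z',psi+29.75,degrees=True)
    a=Rb.apply([0,0,1]); pp=np.cross(k,a)  # toward lower lip side
    low=90*a+33*pp; 
    # lip at tau: cassette y'=+28, z 70
    lip=cas-d*28+[0,0,70]
    B=T(lip-low,Rb)@rel
    q,e=ik(B[:3,3],R.from_matrix(B[:3,:3]),[.5,.3,2.45,3.1,.9,-1.5+np.radians(tau)])
    print(psi,tau,'tcp',B[:3,3].round(0),'z',B[:3,2].round(2),q,e)
```

```text
t 10.03 p [ 507.7 -292.7  131.8] q [-0.67  0.24  2.46  2.92  0.61 -1.46] x [ 0.434 -0.254  0.864] z [ 0.75  -0.429 -0.503] F [-0.4 -0.1 -1.1] op 61.9 gf 44.0
[ 1.000e-01  3.146e+02  4.842e+02  5.255e+02  3.192e+02  4.320e+01
 -2.000e-01 -2.400e+00  3.700e+01 -1.000e-01] [ 1.5  1.4  0.5  0.1 -0.4  0.3 -2.3  0.3 -1.  -0.8  0.5  0.1 -0.8 -0.8
 -2.2  1.5 -4.3  4.1  0.3  2.4 -0.3 -0.8  2.1 -1.7  0.1 -0.3  0.2]
[[ 4.26e-01 -4.99e-01  7.55e-01  1.45e+01]
 [-2.49e-01 -8.67e-01 -4.32e-01 -6.70e+00]
 [ 8.70e-01 -4.00e-03 -4.94e-01  5.01e+01]
 [ 0.00e+00  0.00e+00  0.00e+00  1.00e+00]]
-20 0 tcp [512. 341.  30.] z [ 0.82 -0.3  -0.49] [ 0.9   0.69  2.15  4.3   0.95 -1.76] 0.233
-20 60 tcp [509. 362.  73.] z [ 0.74  0.32 -0.59] [ 0.64  0.41  2.31  3.5   0.53 -0.48] 0.0
-20 120 tcp [513. 336. 113.] z [ 0.68  0.72 -0.1 ] [0.2  0.73 2.37 2.53 1.44 0.72] 0.0
-10 0 tcp [513. 344.  30.] z [ 0.86 -0.15 -0.49] [ 0.9   0.67  2.15  4.3   0.92 -1.85] 0.088
-10 60 tcp [510. 364.  76.] z [ 0.78  0.4  -0.47] [ 0.61  0.49  2.35  3.32  0.78 -0.41] 0.0
-10 120 tcp [514. 334. 116.] z [0.75 0.66 0.02] [0.28 0.85 2.
[... 1943 characters left out ...]
.0
70 60 tcp [499. 372.  91.] z [0.29 0.86 0.42] [ 0.13  1.21  1.93  2.03  2.01 -1.11] 0.0
70 120 tcp [506. 324. 131.] z [0.39 0.09 0.92] [0.62 1.43 1.67 3.59 2.6  0.19] 0.105
80 0 tcp [498. 361.  30.] z [ 0.15  0.86 -0.49] [ 0.1   0.67  2.1   1.62  0.99 -1.14] 0.0
80 60 tcp [497. 372.  92.] z [0.15 0.87 0.47] [ 0.11  1.24  1.83  1.88  2.04 -1.2 ] 0.0
80 120 tcp [503. 323. 132.] z [0.26 0.05 0.97] [0.66 1.44 1.61 3.78 2.6  0.23] 0.23
90 0 tcp [495. 361.  30.] z [ 0.    0.87 -0.49] [ 0.08  0.71  2.01  1.41  1.07 -1.07] 0.0
90 60 tcp [494. 371.  92.] z [0.   0.87 0.5 ] [ 0.1   1.27  1.73  1.75  2.07 -1.27] 0.0
90 120 tcp [500. 323. 132.] z [0.11 0.01 0.99] [0.7  1.45 1.54 3.94 2.6  0.26] 0.355
```

```bash
cat > pour.py <<'E'
from h import *
rel=np.load('rel.npy');cas=np.array([504.5,285,0])
d=R.from_euler('z',-82.6,degrees=True).apply([1,0,0]);k=np.cross([0,0,1],d)
def pose(tau,psi,lip):
    Rb=R.from_rotvec(k*np.radians(tau))*R.from_euler('z',psi+29.75,degrees=True)
    a=Rb.apply([0,0,1]);B=T(np.array(lip)-(90*a+33*np.cross(k,a)),Rb)@rel
    return B[:3,3],R.from_matrix(B[:3,:3])
def seq(P,q0=None,A=None):
    q=q0 if q0 is not None else now()[1]['q']
    if A is None:A=now()[0]
    S=[]
    for x in P:
        p,r=pose(*x[:3]);q,e=ik(p,r,q);print(x[0],x[1],'q',q,e,'z',r.as_matrix()[:,2].round(2));S.append((p,r,*x[3:]))
    return plan(S,A)
E
python3 - <<'E'
from pour import *
A,o=stat()
W=T([0,0,0],R.from_euler('z',49.75,degrees=True))
U=np.eye(4);U[2,3]=25
print('swing');B=W@U@A
A1=plan([((U@A)[:3,3],R.from_matrix(A[:3,:3]),5),(B[:3,3],R.from_matrix(B[:3,:3]),25)],A)
qs=o['q'].copy();qs[0]+=.868
l=cas-d*28
b=(A1@np.linalg.inv(rel))[:3,3];print('beaker',b)
l0=b+33*d+[0,0,90]
seq([(15,15,l0*.7+(l+[0,0,110])*.3,5),(35,5,l0*.35+.65*(l+[0,0,100]),5),(60,-5,l+[0,0,90],5),(82,-15,l+[0,0,82],5),(95,-20,l+[0,0,78],5),(105,-20,l+[0,0,76],5),(113,-20,l+[0,0,74],5),(122,-20,l+[0,0,74],5),(132,-22,l+[0,0,74],5)],qs,A1)
E
```

```text
t 10.03 p [ 507.7 -292.7  131.8] q [-0.67  0.24  2.46  2.92  0.61 -1.46] x [ 0.434 -0.254  0.864] z [ 0.75  -0.429 -0.503] F [-0.4 -0.1 -1.1] op 61.9 gf 44.0
swing
5 rows [0.0, 0.0, 0.0, 0.17, -0.0, -0.1] end [ 507.6 -292.7  156.4]
25 rows [0.25, -0.0, -0.15, -0.01, -0.81, -0.01] end [549.7 195.8 153.5]
beaker [534.85143184 188.24615949 103.62464841]
15 15 q [ 0.33  0.27  2.46  3.04  0.7  -1.23] 0.0 z [ 0.82  0.35 -0.45]
35 5 q [ 0.51  0.38  2.42  3.26  0.79 -0.93] 0.0 z [ 0.83  0.36 -0.43]
60 -5 q [ 0.59  0.48  2.37  3.25  0.86 -0.41] 0.0 z [ 0.8   0.44 -0.41]
82 -15 q [0.46 0.46 2.39 2.94 0.88 0.14] 0.0 z [ 0.74  0.54 -0.4 ]
95 -20 q [0.36 0.49 2.4  2.72 0.97 0.44] 0.0 z [ 0.7   0.62 -0.36]
105 -20 q [0.29 0.57 2.4  2.62 1.16 0.57] 0.0 z [ 0.69  0.68 -0.26]
113 -20 q [0.24 0.65 2.38 2.57 1.31 0.65] 0.0 z [ 0.69  0.71 -0.18]
122 -20 q [0.2  0.74 2.36 2.52 1.46 0.74] 0.0 z [ 0.68  0.73 -0.08]
132 -22 q [0.15 0.82 2.33 2.45 1.59 0.86] 0.0 z [0.67 0.74 0.01]
5 rows [0.09, 0.1, 0.47, -0.12, -0.43, 0.11] end [537.1 249.8 139.3]
5 rows [0.04, 0.02, 0.64, -0.31, -0.39, 0.15] end [523.3 309.7 119.1]
5 rows [0.1, -0.09, 0.77, -0.42, -0.18, 0.16] end [509.9 363.8  96.7]
5 rows [0.06, -0.19, 0.68, 0.05, -0.04, -0.05] end [509.9 357.7 104.8]
5 rows [0.04, -0.16, 0.37, 0.04, -0.02, -0.03] end [511.  351.8 107.7]
5 rows [0.12, -0.14, 0.22, 0.02, -0.04, -0.04] end [511.2 346.2 112.7]
5 rows [0.1, -0.1, 0.18, 0.03, -0.02, -0.03] end [511.9 340.5 113.8]
5 rows [0.12, -0.13, 0.2, 0.02, -0.05, -0.04] end [512.9 333.3 118. ]
5 rows [0.07, -0.13, 0.25, 0.02, -0.04, -0.04] end [513.5 326.1 120. ]
```

Request:
drive_tool([
  [[0,0,0,0.17,0,-0.1,45],[0,0,0,0.17,0,-0.1,45],[0,0,0,0.17,0,-0.1,45],[0,0,0,0.17,0,-0.1,45],[0,0,0,0.17,0,-0.1,45]],
])

```text
t: 10.45
tool_pos: [508.6, -293.2, 157.1]
tool_rot: [0.836, -0.225, 0.484, 0.127]
force: [0.2, -0.5, -0.8]
opening: 62.0
gripper_force: 43.9
```

Request:
drive_tool([
  [[0.12,0,-0.07,0,-0.4,0,45],[0.2,0,-0.12,0,-0.65,0,45],[0.25,0,-0.15,-0.01,-0.81,-0.01,45],[0.25,0,-0.15,-0.01,-0.81,-0.01,45],[0.25,0,-0.15,-0.01,-0.81,-0.01,45]],
])

```text
t: 10.87
tool_pos: [547.6, -214.2, 157.7]
tool_rot: [0.85, -0.16, 0.493, 0.092]
force: [-0.7, 0.2, -1.1]
opening: 62.2
gripper_force: 44.0
```

Request:
drive_tool([
  [[0.25,0,-0.15,-0.01,-0.81,-0.01,45],[0.25,0,-0.15,-0.01,-0.81,-0.01,45],[0.25,0,-0.15,-0.01,-0.81,-0.01,45],[0.25,0,-0.15,-0.01,-0.81,-0.01,45],[0.25,0,-0.15,-0.01,-0.81,-0.01,45]],
])

```text
t: 11.28
tool_pos: [575.9, -116.9, 157.2]
tool_rot: [0.861, -0.084, 0.499, 0.05]
force: [0.4, -0.1, -1.6]
opening: 62.4
gripper_force: 44.0
```

Request:
drive_tool([
  [[0.25,0,-0.15,-0.01,-0.81,-0.01,45],[0.25,0,-0.15,-0.01,-0.81,-0.01,45],[0.25,0,-0.15,-0.01,-0.81,-0.01,45],[0.25,0,-0.15,-0.01,-0.81,-0.01,45],[0.25,0,-0.15,-0.01,-0.81,-0.01,45]],
])

```text
t: 11.7
tool_pos: [586.8, -16.3, 156.3]
tool_rot: [0.866, -0.007, 0.501, 0.008]
force: [-0.1, 0.5, -1.2]
opening: 62.2
gripper_force: 44.0
```

Request:
drive_tool([
  [[0.25,0,-0.15,-0.01,-0.81,-0.01,45],[0.25,0,-0.15,-0.01,-0.81,-0.01,45],[0.25,0,-0.15,-0.01,-0.81,-0.01,45],[0.25,0,-0.15,-0.01,-0.81,-0.01,45],[0.25,0,-0.15,-0.01,-0.81,-0.01,45]],
])

```text
t: 12.12
tool_pos: [580.0, 84.5, 155.1]
tool_rot: [0.863, 0.069, 0.499, -0.035]
force: [0.2, -0.3, -1.8]
opening: 62.2
gripper_force: 44.0
```

Request:
drive_tool([
  [[0.25,0,-0.15,-0.01,-0.81,-0.01,45],[0.25,0,-0.15,-0.01,-0.81,-0.01,45],[0.25,0,-0.15,-0.01,-0.81,-0.01,45],[0.2,0,-0.12,0,-0.65,0,45],[0.12,0,-0.07,0,-0.4,0,45]],
])

```text
t: 12.53
tool_pos: [560.3, 169.4, 153.9]
tool_rot: [0.856, 0.135, 0.494, -0.071]
force: [0.7, 0.1, -1.6]
opening: 62.2
gripper_force: 43.9
```

Run:
```python
from pour import *
A,o=stat()
l=cas-d*28
Bk=A@np.linalg.inv(rel);b=Bk[:3,3];print('beaker',b,Bk[:3,2])
l0=b+33*d+[0,0,90]
P=[(15,12,l0*.6+(l+[0,0,130])*.4,5),(38,3,l0*.25+.75*(l+[0,0,112]),5),(62,-7,l+[0,0,98],5),(82,-15,l+[0,0,90],5),(95,-20,l+[0,0,86],5),(105,-20,l+[0,0,80],5),(113,-20,l+[0,0,77],5),(122,-20,l+[0,0,74],5),(132,-22,l+[0,0,74],5)]
for x in P:
    p,r=pose(*x[:3]);M=r.as_matrix()
    pts=[p-M[:,2]*a+s*M[:,1]*h+w*M[:,0]*11 for a,h in((0,42),(35,48),(60,57)) for s in(1,-1) for w in(1,-1)]
    bp=[p-M[:,2]*a+s*M[:,1]*42+w*M[:,0]*38 for a in(73,150) for s in(1,-1) for w in(1,-1)]
    m=min(pts,key=lambda v:v[2]);n=min(bp,key=lambda v:v[2]);print(x[0],m.round(0),n.round(0))
seq(P,o['q'],A)
```

```text
t 12.53 p [560.3 169.4 153.9] q [ 0.15  0.17  2.46  2.89  0.54 -1.44] x [0.475 0.16  0.865] z [ 0.827  0.254 -0.501] F [ 0.7  0.1 -1.6] op 62.2 gf 43.9
beaker [545.38879864 162.4220378  103.94490717] [0.00342528 0.01777915 0.99983607]
15 [543. 211. 119.] [468. 192. 129.]
38 [517. 292.  88.] [442. 279. 102.]
62 [496. 352.  67.] [422. 340.  90.]
82 [501. 341.  73.] [463. 280. 100.]
95 [497. 344.  76.] [461. 278.  94.]
105 [497. 345.  75.] [461. 277.  82.]
113 [448. 308.  75.] [461. 277.  75.]
122 [448. 308.  73.] [461. 277.  67.]
132 [447. 307.  74.] [408. 220.  62.]
15 12 q [ 0.37  0.27  2.45  3.17  0.67 -1.28] 0.0 z [ 0.83  0.3  -0.46]
38 3 q [ 0.54  0.37  2.41  3.3   0.77 -0.88] 0.0 z [ 0.83  0.36 -0.43]
62 -7 q [ 0.59  0.44  2.38  3.24  0.81 -0.37] 0.0 z [ 0.79  0.44 -0.42]
82 -15 q [0.46 0.44 2.4  2.93 0.86 0.14] 0.0 z [ 0.74  0.54 -0.4 ]
95 -20 q [0.36 0.46 2.4  2.71 0.95 0.46] 0.0 z [ 0.7   0.62 -0.36]
105 -20 q [0.29 0.56 2.4  2.62 1.15 0.58] 0.0 z [ 0.69  0.68 -0.26]
113 -20 q [0.24 0.64 2.39 2.57 1.3  0.66] 0.0 z [ 0.69  0.71 -0.18]
122 -20 q [0.2  0.74 2.36 2.52 1.46 0.74] 0.0 z [ 0.68  0.73 -0.08]
132 -22 q [0.15 0.82 2.33 2.45 1.59 0.86] 0.0 z [0.67 0.74 0.01]
5 rows [0.09, 0.07, 0.48, -0.15, -0.65, 0.1] end [540.1 249.8 139.6]
5 rows [0.1, 0.0, 0.71, -0.35, -0.46, 0.13] end [522.5 318.8 121.6]
5 rows [0.09, -0.12, 0.74, -0.35, -0.15, 0.11] end [509.7 363.8 106.4]
5 rows [0.08, -0.18, 0.59, 0.05, -0.03, -0.04] end [510.4 357.8 112.7]
5 rows [0.04, -0.16, 0.37, 0.04, -0.02, -0.04] end [510.6 351.1 116.1]
5 rows [0.13, -0.13, 0.23, 0.03, -0.01, -0.02] end [511.5 346.5 116.6]
5 rows [0.1, -0.11, 0.18, 0.03, -0.02, -0.03] end [512.1 340.8 117.7]
5 rows [0.11, -0.12, 0.2, 0.04, -0.02, -0.03] end [513.4 334.2 117.3]
5 rows [0.08, -0.14, 0.25, 0.02, -0.05, -0.04] end [514.6 326.4 120.2]
```

Request:
drive_tool([
  [[0.09,0.07,0.48,-0.15,-0.65,0.1,45],[0.09,0.07,0.48,-0.15,-0.65,0.1,45],[0.09,0.07,0.48,-0.15,-0.65,0.1,45],[0.09,0.07,0.48,-0.15,-0.65,0.1,45],[0.09,0.07,0.48,-0.15,-0.65,0.1,45]],
])

```text
t: 12.95
tool_pos: [540.7, 248.7, 139.5]
tool_rot: [0.853, 0.02, 0.493, -0.167]
force: [0.3, 0.3, -1.9]
opening: 62.0
gripper_force: 44.0
```

Request:
drive_tool([
  [[0.1,0,0.71,-0.35,-0.46,0.13,45],[0.1,0,0.71,-0.35,-0.46,0.13,45],[0.1,0,0.71,-0.35,-0.46,0.13,45],[0.1,0,0.71,-0.35,-0.46,0.13,45],[0.1,0,0.71,-0.35,-0.46,0.13,45]],
])

```text
t: 13.37
tool_pos: [523.4, 317.8, 121.2]
tool_rot: [0.833, -0.147, 0.446, -0.293]
force: [0.1, 0.5, -1.3]
opening: 62.3
gripper_force: 44.0
```

Request:
drive_tool([
  [[0.09,-0.12,0.74,-0.35,-0.15,0.11,45],[0.09,-0.12,0.74,-0.35,-0.15,0.11,45],[0.09,-0.12,0.74,-0.35,-0.15,0.11,45],[0.09,-0.12,0.74,-0.35,-0.15,0.11,45],[0.09,-0.12,0.74,-0.35,-0.15,0.11,45]],
])

```text
t: 13.78
tool_pos: [510.8, 362.7, 106.3]
tool_rot: [0.788, -0.304, 0.344, -0.411]
force: [-0.4, -0.2, -0.9]
opening: 62.3
gripper_force: 44.1
```

Run:
```python
from pour import *
A,o=stat()
l=cas-d*28
P=[(82,-15,l+[0,0,90],5),(94,-20,l+[0,0,86],5),(102,-20,l+[0,0,82],5),(110,-20,l+[0,0,80],5),(118,-23,l+[0,0,80],5),(126,-28,l+[0,0,80],5),(133,-32,l+[0,0,80],5)]
seq(P,o['q'],A)
t,i=grab('top')
r=cv2.inRange(cv2.cvtColor(t,cv2.COLOR_BGR2HSV),(0,130,40),(8,255,200));
k,_,st,ce=cv2.connectedComponentsWithStats(r);print([(c.round(0).tolist(),s[4]) for c,s in zip(ce[1:],st[1:]) if s[4]>6 and c[0]<330])
```

```text
t 13.78 p [510.8 362.7 106.3] q [ 0.58  0.44  2.37  3.24  0.8  -0.36] x [ 0.579 -0.762  0.292] z [ 0.792  0.439 -0.426] F [-0.4 -0.2 -0.9] op 62.3 gf 44.1
82 -15 q [0.46 0.44 2.4  2.93 0.86 0.14] 0.0 z [ 0.74  0.54 -0.4 ]
94 -20 q [0.37 0.46 2.4  2.72 0.93 0.44] 0.0 z [ 0.7   0.62 -0.37]
102 -20 q [0.31 0.53 2.4  2.65 1.09 0.54] 0.0 z [ 0.69  0.66 -0.29]
110 -20 q [0.26 0.6  2.39 2.59 1.24 0.63] 0.0 z [ 0.69  0.7  -0.21]
118 -23 q [0.19 0.65 2.38 2.48 1.32 0.77] 0.0 z [ 0.66  0.73 -0.16]
126 -28 q [0.12 0.68 2.35 2.35 1.38 0.93] 0.0 z [ 0.61  0.78 -0.12]
133 -32 q [0.07 0.73 2.32 2.24 1.45 1.04] 0.0 z [ 0.57  0.82 -0.07]
5 rows [0.08, -0.19, 0.59, 0.04, -0.03, -0.04] end [510.9 357.7 112.5]
5 rows [0.03, -0.14, 0.34, 0.03, -0.02, -0.04] end [510.4 352.  116. ]
5 rows [0.1, -0.11, 0.18, 0.03, -0.01, -0.02] end [511.2 347.5 116.7]
5 rows [0.1, -0.11, 0.18, 0.02, -0.02, -0.03] end [511.2 342.7 118.7]
5 rows [0.02, -0.11, 0.22, 0.02, -0.04, -0.03] end [512.6 337.  122. ]
5 rows [-0.03, -0.13, 0.24, 0.01, -0.02, -0.03] end [512.3 332.6 123.5]
5 rows [-0.02, -0.12, 0.2, 0.01, -0.02, -0.04] end [511.5 327.  124.6]
[([22.0, 62.0], np.int32(28)), ([143.0, 275.0], np.int32(41))]
```

Request:
drive_tool([
  [[0.08,-0.19,0.59,0.04,-0.03,-0.04,45],[0.08,-0.19,0.59,0.04,-0.03,-0.04,45],[0.08,-0.19,0.59,0.04,-0.03,-0.04,45],[0.08,-0.19,0.59,0.04,-0.03,-0.04,45],[0.08,-0.19,0.59,0.04,-0.03,-0.04,45]],
])

```text
t: 14.25
tool_pos: [511.3, 357.2, 113.3]
tool_rot: [0.73, -0.405, 0.229, -0.5]
force: [1.5, 1.0, -2.6]
opening: 62.1
gripper_force: 44.1
```

Request:
drive_tool([
  [[0.03,-0.14,0.34,0.03,-0.02,-0.04,45],[0.03,-0.14,0.34,0.03,-0.02,-0.04,45],[0.03,-0.14,0.34,0.03,-0.02,-0.04,45],[0.03,-0.14,0.34,0.03,-0.02,-0.04,45],[0.03,-0.14,0.34,0.03,-0.02,-0.04,45]],
])

```text
t: 14.67
tool_pos: [510.9, 351.4, 116.8]
tool_rot: [0.69, -0.453, 0.15, -0.544]
force: [-0.1, 0.7, -2.5]
opening: 61.9
gripper_force: 44.1
```

Request:
drive_tool([
  [[0.1,-0.11,0.18,0.03,-0.01,-0.02,45],[0.1,-0.11,0.18,0.03,-0.01,-0.02,45],[0.1,-0.11,0.18,0.03,-0.01,-0.02,45],[0.1,-0.11,0.18,0.03,-0.01,-0.02,45],[0.1,-0.11,0.18,0.03,-0.01,-0.02,45]],
])

```text
t: 15.08
tool_pos: [511.9, 346.8, 117.6]
tool_rot: [0.653, -0.466, 0.112, -0.586]
force: [-0.1, -0.7, -1.0]
opening: 62.3
gripper_force: 44.1
```

Request:
drive_tool([
  [[0.1,-0.11,0.18,0.02,-0.02,-0.03,45],[0.1,-0.11,0.18,0.02,-0.02,-0.03,45],[0.1,-0.11,0.18,0.02,-0.02,-0.03,45],[0.1,-0.11,0.18,0.02,-0.02,-0.03,45],[0.1,-0.11,0.18,0.02,-0.02,-0.03,45]],
])

```text
t: 15.5
tool_pos: [512.0, 342.1, 119.5]
tool_rot: [-0.612, 0.478, -0.073, 0.626]
force: [0.6, 0.8, -1.9]
opening: 62.1
gripper_force: 44.1
```

Request:
drive_tool([
  [[0.02,-0.11,0.22,0.02,-0.04,-0.03,45],[0.02,-0.11,0.22,0.02,-0.04,-0.03,45],[0.02,-0.11,0.22,0.02,-0.04,-0.03,45],[0.02,-0.11,0.22,0.02,-0.04,-0.03,45],[0.02,-0.11,0.22,0.02,-0.04,-0.03,45]],
])

```text
t: 15.92
tool_pos: [513.4, 336.5, 122.9]
tool_rot: [-0.578, 0.496, -0.014, 0.648]
force: [-0.0, 0.6, -0.4]
opening: 62.0
gripper_force: 44.1
```

Request:
drive_tool([
  [[-0.03,-0.13,0.24,0.01,-0.02,-0.03,45],[-0.03,-0.13,0.24,0.01,-0.02,-0.03,45],[-0.03,-0.13,0.24,0.01,-0.02,-0.03,45],[-0.03,-0.13,0.24,0.01,-0.02,-0.03,45],[-0.03,-0.13,0.24,0.01,-0.02,-0.03,45]],
])

```text
t: 16.33
tool_pos: [513.3, 332.1, 124.7]
tool_rot: [-0.546, 0.51, 0.06, 0.662]
force: [0.7, -0.3, -0.1]
opening: 62.0
gripper_force: 44.1
```

Request:
drive_tool([
  [[-0.02,-0.12,0.2,0.01,-0.02,-0.04,45],[-0.02,-0.12,0.2,0.01,-0.02,-0.04,45],[-0.02,-0.12,0.2,0.01,-0.02,-0.04,45],[-0.02,-0.12,0.2,0.01,-0.02,-0.04,45],[-0.02,-0.12,0.2,0.01,-0.02,-0.04,45]],
])

```text
t: 16.75
tool_pos: [512.1, 326.5, 125.8]
tool_rot: [-0.515, 0.518, 0.123, 0.671]
force: [0.6, -0.2, -0.6]
opening: 62.2
gripper_force: 44.1
```

Run:
```python
from pour import *
A,o=stat()
t,i=grab('top');s,_=grab('scene')
cv2.imwrite('pics/c5.png',np.hstack([cv2.resize(t[210:330,110:230],(400,400),interpolation=2),cv2.resize(s[310:430,190:310],(400,400),interpolation=2)]))
for im in(t,s):
  r=cv2.inRange(cv2.cvtColor(im,cv2.COLOR_BGR2HSV),(0,130,40),(8,255,200));
  k,_,st,ce=cv2.connectedComponentsWithStats(r);print([(c.round(0).tolist(),s[4]) for c,s in zip(ce[1:],st[1:]) if s[4]>6])
```

```text
t 16.75 p [512.1 326.5 125.8] q [0.07 0.73 2.32 2.24 1.44 1.05] x [ 0.433 -0.368 -0.823] z [ 0.569  0.82  -0.068] F [ 0.6 -0.2 -0.6] op 62.2 gf 44.1
[([22.0, 62.0], np.int32(28)), ([614.0, 106.0], np.int32(104)), ([602.0, 120.0], np.int32(8)), ([522.0, 154.0], np.int32(166)), ([210.0, 257.0], np.int32(31)), ([213.0, 273.0], np.int32(13)), ([214.0, 283.0], np.int32(24))]
[([319.0, 94.0], np.int32(23)), ([326.0, 100.0], np.int32(15)), ([318.0, 130.0], np.int32(7)), ([325.0, 136.0], np.int32(25)), ([323.0, 156.0], np.int32(13)), ([308.0, 204.0], np.int32(8)), ([287.0, 359.0], np.int32(34)), ([282.0, 392.0], np.int32(52)), ([258.0, 396.0], np.int32(21))]
```

View pics/c5.png

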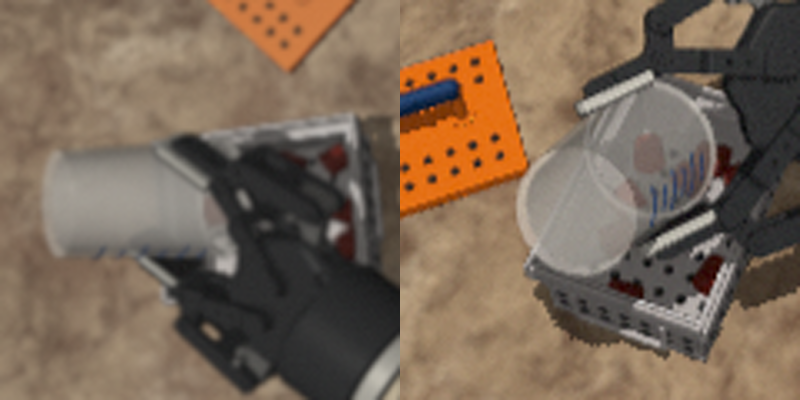

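The beaker looks empty, with red stoppers inside the cassette at (335,160) and (345,240) left, and (625,285) and (708,272) right. I'll raise it upright again and carry it back to its own spot.

Run:
```python
from pour import *
A,o=stat()
l=cas-d*28
l0=np.array([545.4,162.4,104])+33*d+[0,0,90]
P=[(105,-22,l+[0,0,90],5),(75,-12,l+[0,0,102],5),(45,0,l0*.2+.8*(l+[0,0,112]),5),(20,12,l0*.55+(l+[0,0,130])*.45,5),(0,17,l0,5)]
A1=seq(P,o['q'],A)
B=T([510.5,-293.7,135],R.from_matrix(np.load('rel.npy')[:3,:3]))
plan([(B[:3,3],R.from_matrix(B[:3,:3]),25)],A1)
```

```text
t 16.85 p [512.6 326.1 125.4] q [0.07 0.73 2.32 2.24 1.44 1.05] x [ 0.432 -0.37  -0.822] z [ 0.57   0.819 -0.069] F [ 0.2  0.9 -0.2] op 62.1 gf 44.0
105 -22 q [0.28 0.5  2.4  2.58 1.08 0.63] 0.0 z [ 0.68  0.68 -0.28]
75 -12 q [ 0.51  0.41  2.4   3.05  0.81 -0.03] 0.0 z [ 0.76  0.5  -0.41]
45 0 q [ 0.55  0.37  2.4   3.29  0.76 -0.74] 0.0 z [ 0.82  0.38 -0.43]
20 12 q [ 0.37  0.28  2.45  3.11  0.71 -1.16] 0.0 z [ 0.83  0.34 -0.44]
0 17 q [ 0.15  0.17  2.46  2.9   0.56 -1.43] 0.0 z [ 0.83  0.25 -0.49]
5 rows [-0.08, 0.46, -0.72, -0.09, 0.06, 0.12] end [511.6 346.1 125.6]
5 rows [-0.14, 0.36, -0.83, -0.08, 0.05, 0.08] end [510.4 359.9 119.2]
5 rows [-0.13, 0.2, -0.91, 0.25, 0.08, -0.07] end [519.9 328.  122.9]
5 rows [-0.06, 0.02, -0.8, 0.42, 0.37, -0.14] end [537.7 260.9 140.1]
5 rows [-0.16, -0.07, -0.57, 0.24, 0.72, -0.13] end [560.7 169.1 154.3]
25 rows [-0.24, 0.0, 0.13, -0.03, 0.77, 0.01] end [ 510.8 -296.3  135.7]
```

Request:
drive_tool([
  [[-0.08,0.46,-0.72,-0.09,0.06,0.12,45],[-0.08,0.46,-0.72,-0.09,0.06,0.12,45],[-0.08,0.46,-0.72,-0.09,0.06,0.12,45],[-0.08,0.46,-0.72,-0.09,0.06,0.12,45],[-0.08,0.46,-0.72,-0.09,0.06,0.12,45]],
])

```text
t: 17.27
tool_pos: [511.0, 346.4, 126.1]
tool_rot: [0.643, -0.479, 0.085, -0.591]
force: [1.1, 1.2, -0.4]
opening: 62.3
gripper_force: 44.0
```

Request:
drive_tool([
  [[-0.14,0.36,-0.83,-0.08,0.05,0.08,45],[-0.14,0.36,-0.83,-0.08,0.05,0.08,45],[-0.14,0.36,-0.83,-0.08,0.05,0.08,45],[-0.14,0.36,-0.83,-0.08,0.05,0.08,45],[-0.14,0.36,-0.83,-0.08,0.05,0.08,45]],
])

```text
t: 17.68
tool_pos: [509.6, 360.6, 120.0]
tool_rot: [0.752, -0.369, 0.276, -0.471]
force: [0.8, -0.4, -0.6]
opening: 62.0
gripper_force: 44.0
```

Request:
drive_tool([
  [[-0.13,0.2,-0.91,0.25,0.08,-0.07,45],[-0.13,0.2,-0.91,0.25,0.08,-0.07,45],[-0.13,0.2,-0.91,0.25,0.08,-0.07,45],[-0.13,0.2,-0.91,0.25,0.08,-0.07,45],[-0.13,0.2,-0.91,0.25,0.08,-0.07,45]],
])

```text
t: 18.1
tool_pos: [519.0, 328.2, 123.2]
tool_rot: [0.824, -0.19, 0.422, -0.327]
force: [-0.1, -0.2, -1.2]
opening: 62.1
gripper_force: 44.0
```

Request:
drive_tool([
  [[-0.06,0.02,-0.8,0.42,0.37,-0.14,45],[-0.06,0.02,-0.8,0.42,0.37,-0.14,45],[-0.06,0.02,-0.8,0.42,0.37,-0.14,45],[-0.06,0.02,-0.8,0.42,0.37,-0.14,45],[-0.06,0.02,-0.8,0.42,0.37,-0.14,45]],
])

```text
t: 18.52
tool_pos: [536.5, 260.7, 139.9]
tool_rot: [0.849, 0.002, 0.488, -0.202]
force: [-0.3, 0.3, -0.7]
opening: 62.4
gripper_force: 44.0
```

Request:
drive_tool([
  [[-0.16,-0.07,-0.57,0.24,0.72,-0.13,45],[-0.16,-0.07,-0.57,0.24,0.72,-0.13,45],[-0.16,-0.07,-0.57,0.24,0.72,-0.13,45],[-0.16,-0.07,-0.57,0.24,0.72,-0.13,45],[-0.16,-0.07,-0.57,0.24,0.72,-0.13,45]],
])

```text
t: 18.93
tool_pos: [559.5, 168.6, 154.2]
tool_rot: [0.855, 0.127, 0.496, -0.075]
force: [0.4, 1.1, -0.4]
opening: 62.4
gripper_force: 44.0
```

Run:
```python
from pour import *
A,o=stat()
t,i=grab('top');s,_=grab('scene')
for im,(x0,x1,y0,y1) in((t,(40,330,180,345)),(s,(120,340,250,440))):
  r=cv2.inRange(cv2.cvtColor(im,cv2.COLOR_BGR2HSV),(0,120,30),(8,255,200))
  r2=cv2.inRange(cv2.cvtColor(im,cv2.COLOR_BGR2HSV),(172,120,30),(180,255,200));r|=r2
  k,_,st,ce=cv2.connectedComponentsWithStats(r);print([(c.round(0).tolist(),s[4]) for c,s in zip(ce[1:],st[1:]) if s[4]>6 and x0<c[0]<x1 and y0<c[1]<y1])
r=cv2.inRange(cv2.cvtColor(t,cv2.COLOR_BGR2HSV),(0,120,30),(8,255,200));print('all top',[(c.round(0).tolist(),s[4]) for c,s in zip(*[x[1:] for x in cv2.connectedComponentsWithStats(r)[3:1:-1]]) if s[4]>6])
cv2.imwrite('pics/cnt.png',cv2.resize(t[230:315,145:235],None,fx=4,fy=4,interpolation=2)); cv2.imwrite('pics/s6.png',s)
B=T([510.5,-293.7,135],R.from_matrix(np.load('rel.npy')[:3,:3]))
A1=plan([(B[:3,3],R.from_matrix(B[:3,:3]),25)],A)
```

```text
t 18.93 p [559.5 168.6 154.2] q [ 0.15  0.17  2.46  2.89  0.55 -1.43] x [0.475 0.142 0.868] z [ 0.83   0.254 -0.496] F [ 0.4  1.1 -0.4] op 62.4 gf 44.0
[([209.0, 258.0], np.int32(18)), ([196.0, 259.0], np.int32(42)), ([186.0, 264.0], np.int32(39)), ([173.0, 273.0], np.int32(45)), ([213.0, 274.0], np.int32(9)), ([213.0, 282.0], np.int32(29)), ([187.0, 290.0], np.int32(37))]
[([199.0, 270.0], np.int32(88)), ([177.0, 293.0], np.int32(81)), ([146.0, 316.0], np.int32(129)), ([264.0, 356.0], np.int32(86)), ([284.0, 361.0], np.int32(246)), ([258.0, 369.0], np.int32(81)), ([256.0, 382.0], np.int32(87)), ([282.0, 392.0], np.int32(60)), ([258.0, 396.0], np.int32(29))]
all top [([22.0, 62.0], np.int32(33)), ([494.0, 98.0], np.int32(18)), ([618.0, 102.0], np.int32(72)), ([609.0, 113.0], np.int32(52)), ([603.0, 121.0], np.int32(18)), ([617.0, 138.0], np.int32(8)), ([521.0, 154.0], np.int32(185)), ([209.0, 258.0], np.int32(18)), ([196.0, 259.0], np.int32(42)), ([186.0, 264.0], np.int32(39)), ([173.0, 273.0], np.int32(45)), ([213.0, 274.0], np.int32(9)), ([213.0, 282.0], np.int32(29)), ([187.0, 290.0], np.int32(37))]
25 rows [-0.24, 0.0, 0.14, -0.03, 0.76, 0.01] end [ 507.8 -289.8  132.1]
```

All eight stoppers are accounted for: the scene mask shows five singles and one blob about three stoppers in size, with no red in the beaker or on the table. Now I'll swing back.

Request:
drive_tool([
  [[-0.12,0,0.07,-0.01,0.38,0,45],[-0.24,0,0.14,-0.03,0.76,0.01,45],[-0.24,0,0.14,-0.03,0.76,0.01,45],[-0.24,0,0.14,-0.03,0.76,0.01,45],[-0.24,0,0.14,-0.03,0.76,0.01,45]],
])

```text
t: 19.45
tool_pos: [578.9, 86.2, 149.9]
tool_rot: [0.863, 0.06, 0.5, -0.04]
force: [0.4, -0.8, -0.6]
opening: 62.0
gripper_force: 44.0
```

Request:
drive_tool([
  [[-0.24,0,0.14,-0.03,0.76,0.01,45],[-0.24,0,0.14,-0.03,0.76,0.01,45],[-0.24,0,0.14,-0.03,0.76,0.01,45],[-0.24,0,0.14,-0.03,0.76,0.01,45],[-0.24,0,0.14,-0.03,0.76,0.01,45]],
])

```text
t: 19.87
tool_pos: [585.4, -8.4, 145.1]
tool_rot: [0.865, -0.013, 0.501, 0.001]
force: [0.0, 0.0, -0.9]
opening: 61.9
gripper_force: 44.0
```

Request:
drive_tool([
  [[-0.24,0,0.14,-0.03,0.76,0.01,45],[-0.24,0,0.14,-0.03,0.76,0.01,45],[-0.24,0,0.14,-0.03,0.76,0.01,45],[-0.24,0,0.14,-0.03,0.76,0.01,45],[-0.24,0,0.14,-0.03,0.76,0.01,45]],
])

```text
t: 20.28
tool_pos: [576.3, -102.7, 140.3]
tool_rot: [0.862, -0.085, 0.499, 0.042]
force: [0.7, -0.8, -1.5]
opening: 62.6
gripper_force: 44.0
```

Request:
drive_tool([
  [[-0.24,0,0.14,-0.03,0.76,0.01,45],[-0.24,0,0.14,-0.03,0.76,0.01,45],[-0.24,0,0.14,-0.03,0.76,0.01,45],[-0.24,0,0.14,-0.03,0.76,0.01,45],[-0.24,0,0.14,-0.03,0.76,0.01,45]],
])

```text
t: 20.7
tool_pos: [551.6, -194.2, 135.5]
tool_rot: [0.852, -0.157, 0.493, 0.083]
force: [-0.4, 0.1, 0.1]
opening: 62.0
gripper_force: 44.0
```

Request:
drive_tool([
  [[-0.24,0,0.14,-0.03,0.76,0.01,45],[-0.24,0,0.14,-0.03,0.76,0.01,45],[-0.24,0,0.14,-0.03,0.76,0.01,45],[-0.24,0,0.14,-0.03,0.76,0.01,45],[-0.2,0,0.12,-0.02,0.6,0.01,45]],
])

```text
t: 21.12
tool_pos: [513.9, -277.1, 130.7]
tool_rot: [0.837, -0.226, 0.484, 0.122]
force: [-0.4, -0.1, -1.2]
opening: 62.2
gripper_force: 44.0
```

Run:
```python
from pour import *
A,o=stat()
Bk=A@np.linalg.inv(rel);print('beaker',Bk[:3,3].round(1),Bk[:3,2].round(3))
r=R.from_matrix(rel[:3,:3])
A1=plan([([510.5,-293.7,60],r,10),([510.5,-293.7,50.5],r,5)],A)
```

```text
t 21.12 p [ 513.9 -277.1  130.7] q [-0.62  0.24  2.46  2.97  0.61 -1.47] x [ 0.43  -0.259  0.865] z [ 0.754 -0.423 -0.502] F [-0.4 -0.1 -1.2] op 62.2 gf 44.0
beaker [ 499.1 -269.8   80.7] [ 0.004 -0.013  1.   ]
10 rows [-0.01, 0.01, -0.01, -0.23, 0.07, 0.16] end [ 510.6 -295.    60.8]
5 rows [0.01, -0.0, 0.01, -0.07, -0.01, 0.04] end [ 511.3 -293.9   50.7]
```

Request:
drive_tool([
  [[-0.01,0.01,-0.01,-0.23,0.07,0.16,45],[-0.01,0.01,-0.01,-0.23,0.07,0.16,45],[-0.01,0.01,-0.01,-0.23,0.07,0.16,45],[-0.01,0.01,-0.01,-0.23,0.07,0.16,45],[-0.01,0.01,-0.01,-0.23,0.07,0.16,45]],
])

```text
t: 21.53
tool_pos: [512.8, -285.3, 95.8]
tool_rot: [0.836, -0.223, 0.486, 0.127]
force: [0.0, -0.4, -0.1]
opening: 62.3
gripper_force: 44.0
```

Request:
drive_tool([
  [[-0.01,0.01,-0.01,-0.23,0.07,0.16,45],[-0.01,0.01,-0.01,-0.23,0.07,0.16,45],[-0.01,0.01,-0.01,-0.23,0.07,0.16,45],[-0.01,0.01,-0.01,-0.23,0.07,0.16,45],[-0.01,0.01,-0.01,-0.23,0.07,0.16,45]],
])

```text
t: 21.95
tool_pos: [511.4, -294.5, 60.9]
tool_rot: [0.835, -0.222, 0.487, 0.131]
force: [-0.6, -0.6, -0.3]
opening: 62.1
gripper_force: 44.0
```

Request:
drive_tool([
  [[0,0,0,-0.06,0,0.04,45],[0,0,0,-0.06,0,0.04,45],[0,0,0,-0.06,0,0.04,45],[0,0,0,-0.06,0,0.04,45],[0,0,0,-0.06,0,0.04,45]],
])

```text
t: 22.37
tool_pos: [512.3, -295.2, 53.1]
tool_rot: [0.834, -0.221, 0.488, 0.132]
force: [-0.1, -0.4, -0.6]
opening: 61.9
gripper_force: 44.0
```

Run:
```python
from pour import *
A,o=stat()
Bk=A@np.linalg.inv(rel);print('beaker',Bk[:3,3].round(1),Bk[:3,2].round(3))
```

```text
t 22.37 p [ 512.3 -295.2   53.1] q [-0.66  0.52  2.41  2.98  0.86 -1.54] x [ 0.427 -0.241  0.872] z [ 0.755 -0.435 -0.49 ] F [-0.1 -0.4 -0.6] op 61.9 gf 44.0
beaker [ 497.8 -289.     2.9] [0.    0.009 1.   ]
```

Lower the last 2.5 mm, then open.

Request:
drive_tool([
  [[0,0,0,-0.03,0,0.02,45],[0,0,0,-0.03,0,0.02,45],[0,0,0,-0.02,0,0.01,45],[0,0,0,0,0,0,45],[0,0,0,0,0,0,45]],
])

```text
t: 22.78
tool_pos: [512.3, -295.4, 50.6]
tool_rot: [0.834, -0.222, 0.487, 0.132]
force: [0.4, 0.3, -1.2]
opening: 62.0
gripper_force: 44.0
```

Request:
drive_tool([
  [[0,0,0,0,0,0,66],[0,0,0,0,0,0,72],[0,0,0,0,0,0,80],[0,0,0,0,0,0,85],[0,0,0,0,0,0,85]],
])

```text
t: 23.2
tool_pos: [512.3, -295.4, 50.7]
tool_rot: [0.834, -0.221, 0.487, 0.132]
force: [1.1, -0.8, 0.1]
opening: 85.0
gripper_force: 0.0
```

Request:
drive_tool([
  [[0,0,0,0,0,0,85],[0,0,0,0.13,0,-0.15,85],[0,0,0,0.26,0,-0.31,85],[0,0,0,0.26,0,-0.31,85],[0,0,0,0.26,0,-0.31,85]],
])

```text
t: 23.62
tool_pos: [501.2, -288.8, 83.9]
tool_rot: [0.834, -0.222, 0.487, 0.132]
force: [0.5, 0.3, 0.0]
opening: 84.9
gripper_force: 0.0
```

Request:
drive_tool([
  [[0,0,0,0.26,0,-0.31,85],[0,0,0,0.26,0,-0.31,85],[0,0,0,0.26,0,-0.31,85],[0,0,0,0.26,0,-0.31,85],[0,0,0,0.26,0,-0.31,85]],
])

```text
t: 24.03
tool_pos: [485.7, -279.8, 131.5]
tool_rot: [0.834, -0.222, 0.487, 0.132]
force: [-0.3, 0.1, 0.6]
opening: 84.6
gripper_force: 0.0
```

Run:
```python
from jp import *
A,o=stat()
t,i=grab('top');cv2.imwrite('pics/t7.png',t)
h=cv2.cvtColor(t[235:310,460:520],cv2.COLOR_BGR2HSV);m=((h[:,:,1]<40)&(h[:,:,2]>150)).astype(np.uint8)
ys,xs=np.nonzero(m);print('bright ring bbox',xs.min()+460,xs.max()+460,ys.min()+235,ys.max()+235)
# flip back: reverse path to sideways then q4=0 posture over the cover
q0=o['q'];qm=np.array([-.45,-.3,2.4,1.57,.75,-.05])
# target: tool down over the cover, closing axis perpendicular to grip (grip az 38.5)
for c in(128.5,-51.5):
    y=np.array([np.cos(np.radians(c)),np.sin(np.radians(c)),0]);z=np.array([0,0,-1.])
    r=R.from_matrix(np.c_[np.cross(y,z),y,z]);print(c,ik(np.array([508,-29,200]),r,[-.1,-.1,2.1,0,1.15,.5]),ik(np.array([508,-29,200]),r,[-.1,-.1,2.1,0,1.15,-1.5]),ik(np.array([508,-29,200]),r,[-.1,-.1,2.1,0,1.15,2]))
    q=np.radians(c-82.6+180-128.5+0)
```

```text
t 24.03 p [ 485.7 -279.8  131.5] q [-0.68  0.22  2.51  2.92  0.66 -1.48] x [ 0.427 -0.241  0.871] z [ 0.755 -0.435 -0.49 ] F [-0.3  0.1  0.6] op 84.6 gf 0.0
bright ring bbox 472 507 255 291
128.5 (array([-0.14,  0.12,  1.94, -0.  ,  1.09, -2.38]), 0.0) (array([-0.14,  0.12,  1.94, -0.  ,  1.09, -2.38]), 0.0) (array([-0.44, -0.01,  2.17,  0.63,  0.87,  2.9 ]), 0.599)
-51.5 (array([-0.14,  0.12,  1.94,  0.  ,  1.09,  0.76]), 0.0) (array([-0.14,  0.12,  1.94, -0.  ,  1.09,  0.76]), 0.0) (array([-0.14,  0.12,  1.94,  0.  ,  1.09,  0.76]), 0.0)
```

Run:
```python
from jp import *
o=now()[1];q0=o['q']
P=[q0,[-.68,.06,2.5,2.55,.67,-1.1],[-.6,-.28,2.42,1.57,.8,-.1],[-.35,-.2,2.25,.7,.85,.4],[-.14,0.02,2.02,0,1.1,.76]]
g=PchipInterpolator(range(5),np.array(P))
for u in np.linspace(0,4,9): p,r=fk(g(u));print(g(u).round(2),p.round(0),r.as_matrix()[:,2].round(2))
jplan(P,9)
```

```text
[-0.68  0.22  2.51  2.92  0.66 -1.48] [ 486. -280.  134.] [ 0.76 -0.44 -0.49]
[-0.68  0.16  2.51  2.8   0.66 -1.35] [ 505. -268.  167.] [ 0.81 -0.39 -0.44]
[-0.68  0.06  2.5   2.55  0.67 -1.1 ] [ 533. -234.  218.] [ 0.89 -0.27 -0.37]
[-0.66 -0.14  2.47  2.11  0.73 -0.62] [ 562. -148.  316.] [ 0.96 -0.02 -0.27]
[-0.6  -0.28  2.42  1.57  0.8  -0.1 ] [547. -46. 344.] [ 0.89  0.26 -0.38]
[-0.49 -0.25  2.35  1.12  0.82  0.18] [520.   9. 292.] [ 0.69  0.38 -0.62]
[-0.35 -0.2   2.25  0.7   0.85  0.4 ] [497.  28. 254.] [ 0.47  0.34 -0.81]
[-0.24 -0.11  2.14  0.33  0.94  0.6 ] [479.  13. 227.] [ 0.24  0.21 -0.95]
[-0.14  0.02  2.02  0.    1.1   0.76] [466. -22. 209.] [ 0. -0. -1.]
5 rows [0.1, 0.08, 0.02, 0.23, -0.13, -0.04] end [ 501.7 -270.3  161.2]
5 rows [0.2, 0.09, 0.04, 0.34, -0.31, -0.06] end [ 527.  -242.4  205.3]
5 rows [0.33, 0.1, 0.05, 0.52, -0.58, -0.12] end [ 554.5 -186.2  281.2]
5 rows [0.46, -0.11, 0.0, 0.32, -0.93, -0.15] end [558.3 -83.8 351.2]
5 rows [0.22, -0.43, -0.09, -0.4, -0.45, 0.04] end [534.7 -18.9 321.2]
5 rows [0.09, -0.48, -0.24, -0.41, -0.26, 0.18] end [511.   21.3 276.8]
5 rows [-0.02, -0.43, -0.27, -0.24, -0.05, 0.11] end [493.7  25.9 248.6]
5 rows [-0.02, -0.44, -0.2, -0.24, 0.06, 0.09] end [477.3  10.  225. ]
5 rows [-0.05, -0.49, -0.16, -0.24, 0.16, 0.08] end [466.1 -22.1 209.5]
```

Request:
drive_tool([
  [[0.1,0.08,0.02,0.23,-0.13,-0.04,85],[0.1,0.08,0.02,0.23,-0.13,-0.04,85],[0.1,0.08,0.02,0.23,-0.13,-0.04,85],[0.1,0.08,0.02,0.23,-0.13,-0.04,85],[0.1,0.08,0.02,0.23,-0.13,-0.04,85]],
])

```text
t: 24.5
tool_pos: [502.3, -270.4, 158.9]
tool_rot: [0.825, -0.208, 0.515, 0.108]
force: [0.2, 0.6, 0.9]
opening: 85.1
gripper_force: 0.0
```

Request:
drive_tool([
  [[0.2,0.09,0.04,0.34,-0.31,-0.06,85],[0.2,0.09,0.04,0.34,-0.31,-0.06,85],[0.2,0.09,0.04,0.34,-0.31,-0.06,85],[0.2,0.09,0.04,0.34,-0.31,-0.06,85],[0.2,0.09,0.04,0.34,-0.31,-0.06,85]],
])

```text
t: 24.92
tool_pos: [527.6, -242.3, 203.1]
tool_rot: [0.813, -0.184, 0.55, 0.058]
force: [0.4, 0.4, 1.1]
opening: 84.8
gripper_force: 0.0
```

Request:
drive_tool([
  [[0.33,0.1,0.05,0.52,-0.58,-0.12,85],[0.33,0.1,0.05,0.52,-0.58,-0.12,85],[0.33,0.1,0.05,0.52,-0.58,-0.12,85],[0.33,0.1,0.05,0.52,-0.58,-0.12,85],[0.33,0.1,0.05,0.52,-0.58,-0.12,85]],
])

```text
t: 25.33
tool_pos: [555.1, -185.8, 279.2]
tool_rot: [0.795, -0.139, 0.59, -0.026]
force: [0.7, -0.7, -0.1]
opening: 85.1
gripper_force: 0.0
```

Request:
drive_tool([
  [[0.46,-0.11,0,0.32,-0.93,-0.15,85],[0.46,-0.11,0,0.32,-0.93,-0.15,85],[0.46,-0.11,0,0.32,-0.93,-0.15,85],[0.46,-0.11,0,0.32,-0.93,-0.15,85],[0.46,-0.11,0,0.32,-0.93,-0.15,85]],
])

```text
t: 25.75
tool_pos: [558.6, -83.0, 349.1]
tool_rot: [0.804, -0.055, 0.576, -0.14]
force: [-0.0, -0.0, 0.7]
opening: 84.8
gripper_force: 0.0
```

Request:
drive_tool([
  [[0.22,-0.43,-0.09,-0.4,-0.45,0.04,85],[0.22,-0.43,-0.09,-0.4,-0.45,0.04,85],[0.22,-0.43,-0.09,-0.4,-0.45,0.04,85],[0.22,-0.43,-0.09,-0.4,-0.45,0.04,85],[0.22,-0.43,-0.09,-0.4,-0.45,0.04,85]],
])

```text
t: 26.17
tool_pos: [534.7, -18.7, 318.5]
tool_rot: [0.862, 0.023, 0.473, -0.182]
force: [-0.0, 1.2, -0.3]
opening: 85.3
gripper_force: 0.0
```

Run:
```python
from jp import *
A,o=stat()
y=np.array([np.cos(np.radians(-51.5)),np.sin(np.radians(-51.5)),0]);z=np.array([0,0,-1.]);r=R.from_matrix(np.c_[np.cross(y,z),y,z])
q,e=ik(np.array([505,-31,205]),r,[-.14,.1,1.95,0,1.1,.76]);print(q,e)
q0=o['q']
jplan([q0,q0*.5+q*.5,q],4)
```

```text
t 26.17 p [534.7 -18.7 318.5] q [-0.56 -0.27  2.39  1.36  0.82  0.04] x [ 0.551 -0.133  0.824] z [ 0.807  0.335 -0.486] F [-0.   1.2 -0.3] op 85.3 gf 0.0
[-0.15  0.1   1.94 -0.    1.1   0.75] 0.0
5 rows [0.18, -0.46, -0.2, -0.31, -0.24, 0.24] end [524.3  22.2 279.9]
5 rows [0.07, -0.49, -0.2, -0.29, -0.05, 0.19] end [506.3  31.6 241.2]
5 rows [-0.08, -0.48, -0.18, -0.23, 0.14, 0.11] end [495.5  10.3 214. ]
5 rows [-0.21, -0.45, -0.16, -0.15, 0.32, 0.01] end [503.6 -32.4 206.5]
```

Request:
drive_tool([
  [[0.18,-0.46,-0.2,-0.31,-0.24,0.24,85],[0.18,-0.46,-0.2,-0.31,-0.24,0.24,85],[0.18,-0.46,-0.2,-0.31,-0.24,0.24,85],[0.18,-0.46,-0.2,-0.31,-0.24,0.24,85],[0.18,-0.46,-0.2,-0.31,-0.24,0.24,85]],
])

```text
t: 26.58
tool_pos: [524.6, 21.8, 279.8]
tool_rot: [0.905, 0.125, 0.358, -0.194]
force: [-0.4, -0.1, -0.1]
opening: 85.0
gripper_force: 0.0
```

Request:
drive_tool([
  [[0.07,-0.49,-0.2,-0.29,-0.05,0.19,85],[0.07,-0.49,-0.2,-0.29,-0.05,0.19,85],[0.07,-0.49,-0.2,-0.29,-0.05,0.19,85],[0.07,-0.49,-0.2,-0.29,-0.05,0.19,85],[0.07,-0.49,-0.2,-0.29,-0.05,0.19,85]],
])

```text
t: 27.0
tool_pos: [506.7, 30.8, 241.1]
tool_rot: [0.934, 0.213, 0.23, -0.171]
force: [0.2, -0.0, 0.1]
opening: 85.1
gripper_force: 0.0
```

Request:
drive_tool([
  [[-0.08,-0.48,-0.18,-0.23,0.14,0.11,70],[-0.08,-0.48,-0.18,-0.23,0.14,0.11,70],[-0.08,-0.48,-0.18,-0.23,0.14,0.11,60],[-0.08,-0.48,-0.18,-0.23,0.14,0.11,60],[-0.08,-0.48,-0.18,-0.23,0.14,0.11,60]],
])

```text
t: 27.42
tool_pos: [496.0, 9.2, 213.9]
tool_rot: [0.949, 0.279, 0.107, -0.103]
force: [0.3, -0.6, 1.0]
opening: 59.7
gripper_force: 0.0
```

Request:
drive_tool([
  [[-0.21,-0.45,-0.16,-0.15,0.32,0.01,60],[-0.21,-0.45,-0.16,-0.15,0.32,0.01,60],[-0.21,-0.45,-0.16,-0.15,0.32,0.01,60],[-0.21,-0.45,-0.16,-0.15,0.32,0.01,60],[-0.21,-0.45,-0.16,-0.15,0.32,0.01,60]],
])

```text
t: 27.83
tool_pos: [504.3, -33.8, 206.8]
tool_rot: [0.945, 0.328, 0.001, 0.001]
force: [-0.6, 0.1, -0.8]
opening: 60.4
gripper_force: 0.0
```

Request:
drive_tool([
  [[0,0,0,0,0,0,60],[0,0,0,0,0,0,60],[0,0,0,0,0,0,60],[0,0,0,0,0,0,60],[0,0,0,0,0,0,60]],
])

```text
t: 28.25
tool_pos: [504.1, -33.2, 206.9]
tool_rot: [0.945, 0.327, 0.003, -0.0]
force: [0.2, -0.9, 0.9]
opening: 60.3
gripper_force: 0.0
```

```bash
cat > bar.py <<'E'
from h import *
def bar(im,i,z=47,rng=None):
    h=cv2.cvtColor(im,cv2.COLOR_BGR2HSV);m=cv2.inRange(h,(100,100,30),(128,255,255))
    if rng: mm=np.zeros_like(m);mm[rng[2]:rng[3],rng[0]:rng[1]]=255;m&=mm
    k,l,st,ce=cv2.connectedComponentsWithStats(m);q=1+np.argmax(st[1:,4]);pts=np.argwhere(l==q)[:,::-1]
    w=onz(i,pts,z)[:,:2];r=cv2.minAreaRect(w.astype(np.float32));e=np.linalg.eigh(np.cov(w.T))[1][:,1]
    print('bar px',ce[q].round(0),st[q],'mean',w.mean(0).round(1),'rect',np.round(r[0],1),np.round(r[1],1),'ang',np.degrees(np.arctan2(e[1],e[0]))%180);return w,l==q
E
python3 - <<'E'
from bar import *
A,o=stat();im,i=grab('wrist','w8.png');np.savez('w8.npz',**{k:np.array(i[k]) for k in i})
bar(im,i)
print('TCP ground px est; cam',np.round(i['xyz'],0))
g=cv2.cvtColor(im,cv2.COLOR_BGR2HSV);m=((g[:,:,1]<45)&(g[:,:,2]>110)).astype(np.uint8);m=cv2.morphologyEx(m,cv2.MORPH_CLOSE,np.ones((13,13)))
for c in cv2.findContours(m,0,2)[0]:
    if cv2.contourArea(c)>4000: 
        r=cv2.minAreaRect(c);b=cv2.boxPoints(r);print(cv2.contourArea(c),b.round(0).tolist(),onz(i,b,10).round(1)[:,:2].tolist())
E
```

```text
t 28.25 p [504.1 -33.2 206.9] q [-0.15  0.1   1.94  0.    1.1   0.75] x [0.786 0.618 0.006] z [ 0.006  0.003 -1.   ] F [ 0.2 -0.9  0.9] op 60.3 gf 0.0Traceback (most recent call last):
  File "<stdin>", line 3, in <module>
  File "bar.py", line 5, in bar
    k,l,st,ce=cv2.connectedComponentsWithStats(m);q=1+np.argmax(st[1:,4]);pts=np.argwhere(l==q)[:,::-1]
                                                      ~~~~~~~~~^^^^^^^^^^
    return _wrapfunc(a, 'argmax', axis=axis, out=out, **kwds)
    return bound(*args, **kwds)
ValueError: attempt to get argmax of an empty sequence
```

```bash
cat >> h.py <<'E'
def proj(i,P):
    c=R.from_quat(i['orientation']).inv().apply(np.atleast_2d(P)-np.array(i['xyz']));c[:,1:]*=-1
    return cv2.projectPoints(c.reshape(-1,1,3),np.zeros(3),np.zeros(3),np.array(i['mtx'],float),np.array(i['D'],float))[0].reshape(-1,2)
E
python3 - <<'E'
from h import *
im=cv2.imread('pics/w8.png');i=dict(np.load('w8.npz'))
a=np.radians(38.5);u=np.array([np.cos(a),np.sin(a),0]);v=np.array([-u[1],u[0],0]);c=np.array([508,-29,0])
print(proj(i,[c+[0,0,47],c+33*u+[0,0,47],c-33*u+[0,0,47],c+57*u+44*v+[0,0,10],c+57*u-44*v+[0,0,10],c-57*u+44*v+[0,0,10]]).round(0).tolist())
p=proj(i,[c+[0,0,47]])[0].astype(int);h=cv2.cvtColor(im,cv2.COLOR_BGR2HSV)
for q in([c+[0,0,47],c+20*u+[0,0,47],c+30*u+[0,0,47]]):
    x,y=proj(i,[q])[0].astype(int);print(x,y,h[y,x-12:x+13:4].tolist() if y<480 else None)
E
```

```text
[[313.0, 222.0], [313.0, 185.0], [313.0, 256.0], [267.0, 157.0], [358.0, 156.0], [272.0, 268.0]]
312 221 [[0, 7, 244], [2, 17, 213], [177, 18, 141], [124, 42, 91], [124, 42, 90], [0, 18, 140], [0, 17, 139]]
312 199 [[0, 6, 248], [3, 19, 146], [133, 20, 112], [113, 89, 152], [116, 77, 126], [0, 18, 145], [0, 18, 144]]
312 188 [[0, 5, 249], [0, 6, 247], [130, 18, 169], [113, 87, 158], [116, 73, 125], [0, 19, 148], [3, 19, 151]]
```

Blue shows with low saturation under the wrist light, so I'll loosen the mask and measure.

```bash
sed -i 's/(100,100,30)/(104,36,30)/; s/(128,255,255)/(130,255,255)/' bar.py
python3 - <<'E'
from bar import *
im=cv2.imread('pics/w8.png');i=dict(np.load('w8.npz'))
bar(im,i,47,(270,360,150,300))
g=cv2.cvtColor(im,cv2.COLOR_BGR2HSV);m=((g[:,:,1]<32)&(g[:,:,2]>100)).astype(np.uint8);m[:,:215]=0;m[:,415:]=0;m[300:]=0
m=cv2.morphologyEx(m,cv2.MORPH_OPEN,np.ones((5,5)));m=cv2.morphologyEx(m,cv2.MORPH_CLOSE,np.ones((21,21)))
for c in cv2.findContours(m,0,2)[0]:
    if cv2.contourArea(c)>3000:
        w=onz(i,c.reshape(-1,2),10)[:,:2].astype(np.float32);print(cv2.boundingRect(c),cv2.minAreaRect(w))
E
```

```text
bar px [314. 216.] [309 182  10  70 592] mean [512.  -26.9] rect [511.4 -27. ] [63.3  8. ] ang 38.730303112475724
(269, 154, 89, 111) ((510.9630126953125, -27.666336059570312), (112.69727325439453, 87.30050659179688), 38.828590393066406)
```

```bash
cat >> h.py <<'E'
def down(yaz):
    a=np.radians(yaz);y=np.array([np.cos(a),np.sin(a),0]);z=np.array([0,0,-1.]);return R.from_matrix(np.c_[np.cross(y,z),y,z])
E
python3 - <<'E'
from h import *
plan([([510.8,-27.5,80],down(-51.2),10),([510.8,-27.5,22],down(-51.2),10)])
E
```

```text
10 rows [0.0, -0.01, -0.01, 0.03, -0.0, 0.51] end [510.2 -28.6  79.5]
10 rows [0.0, 0.0, 0.0, 0.01, -0.0, 0.23] end [512.  -27.3  22. ]
```

Request:
drive_tool([
  [[0,-0.01,-0.01,0.035,0,0.51,60],[0,-0.01,-0.01,0.035,0,0.51,60],[0,-0.01,-0.01,0.035,0,0.51,60],[0,-0.01,-0.01,0.035,0,0.51,60],[0,-0.01,-0.01,0.035,0,0.51,60]],
])

```text
t: 28.72
tool_pos: [508.2, -30.4, 142.9]
tool_rot: [0.944, 0.33, 0.001, 0.001]
force: [0.5, -0.2, -0.5]
opening: 60.1
gripper_force: 0.0
```

Request:
drive_tool([
  [[0,0,0,0.035,0,0.51,60],[0,0,0,0.035,0,0.51,60],[0,0,0,0.035,0,0.51,60],[0,0,0,0.035,0,0.51,60],[0,0,0,0.035,0,0.51,60]],
])

```text
t: 29.13
tool_pos: [511.8, -27.8, 79.1]
tool_rot: [0.944, 0.33, 0.001, 0.001]
force: [0.5, -0.1, -0.1]
opening: 60.3
gripper_force: 0.0
```

Run:
```python
from bar import *
A,o=stat()
im,i=grab('wrist');
print(proj(i,[511,-27.4,47]));bar(im,i,47,(240,400,120,360))
plan([([510.8,-27.5,22],down(-51.2),10)])
```

```text
t 29.13 p [511.8 -27.8  79.1] q [-0.14  0.3   2.   -0.    0.84  0.76] x [0.782 0.623 0.001] z [ 0.002 -0.001 -1.   ] F [ 0.5 -0.1 -0.1] op 60.3 gf 0.0
[[312.50123659 277.05500239]]
bar px [313. 272.] [ 304  218   18  109 1770] mean [512.8 -26.1] rect [512.3 -26.4] [62.7  9.2] ang 39.02658284098595
10 rows [-0.0, 0.0, -0.0, 0.0, 0.0, 0.22] end [509.6 -27.5  21.7]
```

Request:
drive_tool([
  [[0,0,0,0.01,0,0.3,60],[0,0,0,0.01,0,0.3,60],[0,0,0,0.01,-0.01,0.3,60],[0,0,0,0.01,-0.01,0.3,60],[0,0,0,0.01,-0.01,0.3,60]],
])

```text
t: 29.6
tool_pos: [512.6, -26.3, 41.7]
tool_rot: [0.944, 0.33, 0.001, 0.001]
force: [0.2, 0.2, -0.4]
opening: 59.9
gripper_force: 0.0
```

Request:
drive_tool([
  [[0,0,0,0,0,0.25,60],[0,0,0,0,0,0.25,60],[0,0,0,0,0,0.2,60],[0,0,0,0,0,0.1,60],[0,0,0,0,0,0,60]],
])

```text
t: 30.02
tool_pos: [511.8, -26.3, 21.2]
tool_rot: [0.944, 0.33, -0.0, 0.001]
force: [-0.3, 0.1, -0.5]
opening: 59.7
gripper_force: 0.0
```

Request:
drive_tool([
  [[0,0,0,0,0,0,5],[0,0,0,0,0,0,5],[0,0,0,0,0,0,5],[0,0,0,0,0,0,5],[0,0,0,0,0,0,5]],
], squeeze=60)

```text
t: 30.43
tool_pos: [513.0, -26.4, 22.6]
tool_rot: [0.944, 0.33, 0.001, 0.001]
force: [0.6, -1.6, -0.6]
opening: 9.1
gripper_force: 59.2
```

Request:
drive_tool([
  [[0,0,0,0,0,0,5],[0,0,0,0,0,0,5],[0,0,0,0,0,0,5],[0,0,0,0,0,0,5],[0,0,0,0,0,0,5]],
])

```text
t: 30.85
tool_pos: [513.0, -26.4, 22.5]
tool_rot: [0.944, 0.33, 0.001, 0.001]
force: [-0.5, -0.1, 4.8]
opening: 8.7
gripper_force: 59.8
```

Run:
```python
from bar import *
A,o=stat()
p=o['tool_pos'];r=R.from_quat(o['tool_rot']);np.save('cg.npy',A)
plan([(p+[0,0,150],r,10),([500,200,p[2]+150],down(-10),15)])
```

```text
t 30.85 p [513.  -26.4  22.5] q [-0.14  0.4   2.01 -0.    0.72  0.76] x [0.782 0.624 0.001] z [ 0.002 -0.002 -1.   ] F [-0.5 -0.1  4.8] op 8.7 gf 59.8
10 rows [0.0, 0.0, -0.0, 0.0, 0.0, -0.6] end [512.6 -26.2 172.5]
15 rows [0.0, 0.0, -0.4, 0.5, -0.36, -0.0] end [498.5 199.5 172.1]
```

Request:
drive_tool([
  [[0,0,0,0,0,-0.2,5],[0,0,0,0,0,-0.5,5],[0,0,0,0,0,-0.7,5],[0,0,0,0,0,-0.7,5],[0,0,0,0,0,-0.7,5]],
])

```text
t: 31.27
tool_pos: [510.7, -26.0, 91.7]
tool_rot: [0.944, 0.33, -0.001, 0.0]
force: [1.1, 0.1, -1.0]
opening: 8.9
gripper_force: 58.9
```

Request:
drive_tool([
  [[0,0,0,0,0,-0.7,5],[0,0,0,0,0,-0.7,5],[0,0,0,0,0,-0.7,5],[0,0,0,0,0,-0.7,5],[0,0,0,0,0,-0.4,5]],
])

```text
t: 31.68
tool_pos: [512.2, -26.1, 173.2]
tool_rot: [0.944, 0.33, 0.001, 0.001]
force: [-0.2, -0.8, -1.0]
opening: 8.7
gripper_force: 58.9
```

Run:
```python
from bar import *
A,o=stat()
plan([([500,140,175],down(7.4),15)])
```

```text
t 31.68 p [512.2 -26.1 173.2] q [-0.14  0.16  1.95 -0.    1.03  0.76] x [0.782 0.624 0.001] z [ 0.002 -0.001 -1.   ] F [-0.2 -0.8 -1. ] op 8.7 gf 58.9
15 rows [0.0, 0.0, -0.57, 0.41, -0.22, -0.0] end [499.9 140.4 173. ]
```

Request:
drive_tool([
  [[0,0,-0.57,0.41,-0.22,0,5],[0,0,-0.57,0.41,-0.22,0,5],[0,0,-0.57,0.41,-0.22,0,5],[0,0,-0.57,0.41,-0.22,0,5],[0,0,-0.57,0.41,-0.22,0,5]],
])

```text
t: 32.1
tool_pos: [526.6, 30.2, 170.9]
tool_rot: [0.873, 0.488, -0.001, 0.0]
force: [0.0, -0.0, -0.9]
opening: 8.6
gripper_force: 58.9
```

Request:
drive_tool([
  [[0,0,-0.57,0.41,-0.22,0,5],[0,0,-0.57,0.41,-0.22,0,5],[0,0,-0.57,0.41,-0.22,0,5],[0,0,-0.57,0.41,-0.22,0,5],[0,0,-0.57,0.41,-0.22,0,5]],
])

```text
t: 32.52
tool_pos: [522.2, 88.0, 170.7]
tool_rot: [0.777, 0.629, -0.001, 0.0]
force: [0.3, -0.8, -1.3]
opening: 8.8
gripper_force: 58.9
```

Request:
drive_tool([
  [[0,0,-0.57,0.41,-0.22,0,5],[0,0,-0.57,0.41,-0.22,0,5],[0,0,-0.57,0.41,-0.22,0,5],[0,0,-0.57,0.41,-0.22,0,5],[0,0,-0.57,0.41,-0.22,0,5]],
])

```text
t: 32.93
tool_pos: [498.6, 140.8, 170.7]
tool_rot: [0.659, 0.752, -0.001, 0.0]
force: [-0.7, 0.5, -1.4]
opening: 8.6
gripper_force: 58.9
```

Request:
drive_tool([
  [[0,0,0,0,0,0,5],[0,0,0,0,0,0,5],[0,0,0,0,0,0,5],[0,0,0,0,0,0,5],[0,0,0,0,0,0,5]],
])

```text
t: 33.35
tool_pos: [500.1, 139.9, 171.7]
tool_rot: [0.661, 0.751, -0.0, 0.001]
force: [-0.1, 0.3, -1.9]
opening: 8.9
gripper_force: 58.9
```

Run:
```python
from bar import *
A,o=stat()
im,i=grab('wrist','w9.png');np.savez('w9.npz',**{k:np.array(i[k]) for k in i})
c=np.array([505,285,60.]);a=np.radians(97.4);u=np.array([np.cos(a),np.sin(a),0]);v=np.array([u[1],-u[0],0])
print('rim px',proj(i,[c+s*63*u+w*49*v for s,w in((-1,-1),(-1,1),(1,1),(1,-1))]).round(0).tolist())
pc=o['tool_pos']-[0,0,12.5]
print('plate px',proj(i,[pc+s*57*u+w*44*v for s,w in((-1,-1),(-1,1),(1,1),(1,-1))]).round(0).tolist())
crop=im[0:330,180:580];cv2.imwrite('pics/w9c.png',cv2.resize(crop,None,fx=1.8,fy=1.8,interpolation=2))
```

```text
t 33.35 p [500.1 139.9 171.7] q [ 0.19  0.17  1.93 -0.    1.03  0.06] x [-0.127  0.992 -0.002] z [ 0.001 -0.002 -1.   ] F [-0.1  0.3 -1.9] op 8.9 gf 58.9
rim px [[277.0, 129.0], [414.0, 129.0], [430.0, -88.0], [270.0, -88.0]]
plate px [[230.0, 388.0], [395.0, 388.0], [410.0, 171.0], [213.0, 171.0]]
```

View pics/w9c.png

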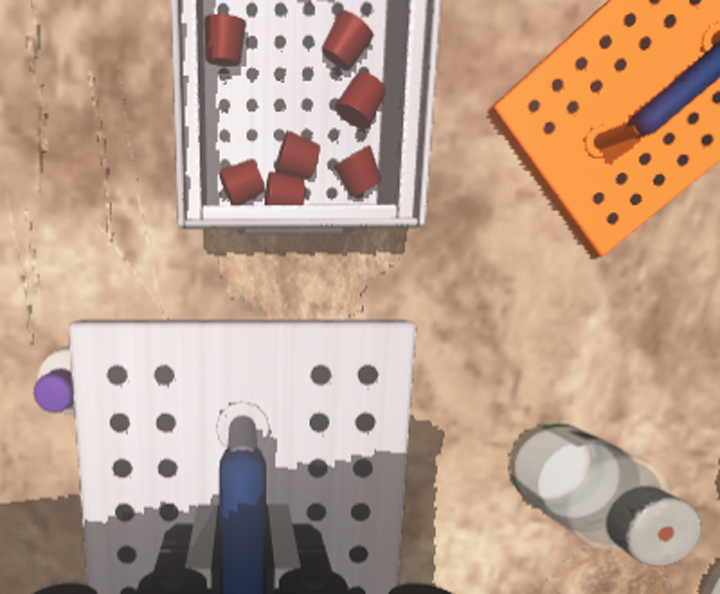

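The view shows the cassette near edge at crop (180–422, 226), so rim corners are px (280,125.6) and (414.4,125.6). Seven stoppers are in view, with the far end cut off. The cover is held level, with its far edge at crop (70–415, 322). Now I'll take sub-pixel edges by gradient.

Run:
```python
from bar import *
im=cv2.imread('pics/w9.png');i=dict(np.load('w9.npz'));g=cv2.GaussianBlur(cv2.cvtColor(im,cv2.COLOR_BGR2GRAY),(3,3),0).astype(float)
sat=cv2.cvtColor(im,cv2.COLOR_BGR2HSV)[:,:,1].astype(float)
s=cv2.GaussianBlur(sat,(3,3),0)
def edge(line,lo,hi):
    d=np.abs(np.diff(line[lo:hi]));k=int(np.argmax(d));w=slice(max(k-2,0),k+3);return lo+.5+(np.arange(len(d))[w]*d[w]).sum()/d[w].sum()
def fit(pts): pts=np.array(pts);return pts
pl=[(edge(s[r],205,240),r) for r in range(190,260,4)];pr=[(edge(s[r],395,425),r) for r in range(190,230,3)]
pt=[(c,edge(s[:,c],165,195)) for c in range(230,400,5)]
cl=[(edge(s[r],262,292),r) for r in range(5,118,4)];cr=[(edge(s[r],405,435),r) for r in range(5,118,4)]
cn=[(c,edge(s[:,c],115,140)) for c in range(290,406,5)]
bl=[(edge(s[r],292,310),r) for r in range(262,300,3)];br=[(edge(s[r],320,338),r) for r in range(262,300,3)]
R_=down=None
A=np.eye(4)
o=manip.get_obs();Rt=R.from_quat(o['tool_rot']);p=o['tool_pos'];print(p.round(1))
for n,P,z in(('plate L',pl,p[2]-12.5),('plate R',pr,p[2]-12.5),('plate far',pt,p[2]-12.5),('cass L',cl,60),('cass R',cr,60),('cass near',cn,60),('bar L',bl,p[2]+24.5),('bar R',br,p[2]+24.5)):
    w=Rt.inv().apply(onz(i,P,z)-p)  # tool frame
    ax=0 if n[-1] in 'LR' else 1; ot=1-ax
    k=np.polyfit(w[:,ax],w[:,ot],1);res=w[:,ot]-np.polyval(k,w[:,ax]);ok=np.abs(res)<1.2*np.median(np.abs(res))+.6
    k=np.polyfit(w[ok,ax],w[ok,ot],1)
    print(n,'slope deg',np.degrees(np.arctan(k[0])).round(2),'coord at mean',np.polyval(k,w[ok,ax].mean()).round(2),'at other',w[ok,ax].mean().round(1),'n',ok.sum(),'std',(w[ok,ot]-np.polyval(k,w[ok,ax])).std().round(2))
```

```text
[500.1 139.9 171.7]
plate L slope deg -3.37 coord at mean -42.86 at other 27.5 n 12 std 0.38
plate R slope deg -0.11 coord at mean 44.62 at other 39.4 n 14 std 0.03
plate far slope deg 0.05 coord at mean 54.01 at other 0.3 n 34 std 0.02
cass L slope deg -0.33 coord at mean -24.74 at other 124.0 n 29 std 0.05
cass R slope deg -0.26 coord at mean 72.92 at other 123.9 n 29 std 0.06
cass near slope deg 0.63 coord at mean 81.54 at other 24.7 n 24 std 1.11
bar L slope deg -0.52 coord at mean -3.45 at other 19.2 n 13 std 0.11
bar R slope deg -0.51 coord at mean 5.6 at other 19.1 n 12 std 0.15
```

Run:
```python
from bar import *
im=cv2.imread('pics/w9.png');i=dict(np.load('w9.npz'));g=cv2.cvtColor(im,cv2.COLOR_BGR2GRAY).astype(float);s=cv2.cvtColor(im,cv2.COLOR_BGR2HSV)[:,:,1].astype(float)
o=manip.get_obs();Rt=R.from_quat(o['tool_rot']);p=o['tool_pos']
for a,b in((287,296),(330,350),(395,404)):
  print(a,[(r,int(g[r,a:b].mean()),int(s[r,a:b].mean())) for r in range(108,134)])
for z in(60,50): print(z,[(r,Rt.inv().apply(onz(i,[(340,r)],z)-p)[0,0].round(1)) for r in (112,114,116,118,120,122,124,126,128)])
# far-left columns: ledge/pocket lateral lines for row 60
print([(c,int(g[55:65,c].mean())) for c in range(272,304)]);print([(c,int(g[55:65,c].mean())) for c in range(392,424)])
```

```text
287 [(108, 172, 16), (109, 172, 16), (110, 173, 16), (111, 175, 16), (112, 174, 16), (113, 175, 17), (114, 208, 12), (115, 228, 8), (116, 231, 7), (117, 229, 8), (118, 226, 9), (119, 223, 9), (120, 223, 9), (121, 201, 14), (122, 196, 16), (123, 211, 14), (124, 198, 17), (125, 158, 19), (126, 112, 26), (127, 136, 63), (128, 156, 70), (129, 156, 70), (130, 156, 70), (131, 156, 69), (132, 157, 69), (133, 158, 68)]
330 [(108, 97, 125), (109, 95, 123), (110, 97, 120), (111, 99, 116), (112, 98, 111), (113, 100, 97), (114, 222, 9), (115, 243, 3), (116, 240, 5), (117, 239, 6), (118, 238, 7), (119, 237, 7), (120, 236, 7), (121, 214, 13), (122, 206, 15), (123, 213, 14), (124, 192, 17), (125, 137, 20), (126, 102, 25), (127, 117, 23), (128, 118, 22), (129, 103, 33), (130, 101, 60), (131, 104, 70), (132, 104, 69), (133, 104, 70)]
395 [(108, 126, 23), (109, 126, 22), (110, 133, 20), (111, 135, 19), (112, 135, 20), (113, 157, 18), (114, 215, 8), (115, 215, 9), (116, 210, 11), (117, 214, 11), (118, 216, 11), (119, 215, 11), (120, 200, 15), (121, 202, 16), (122, 220, 10), (123, 214, 13), (124, 178, 1
[... 657 characters left out ...]
6, 145), (277, 203), (278, 213), (279, 197), (280, 157), (281, 94), (282, 138), (283, 206), (284, 238), (285, 237), (286, 237), (287, 239), (288, 244), (289, 228), (290, 148), (291, 91), (292, 91), (293, 97), (294, 136), (295, 139), (296, 138), (297, 138), (298, 138), (299, 146), (300, 190), (301, 179), (302, 177), (303, 146)]
[(392, 100), (393, 97), (394, 98), (395, 98), (396, 97), (397, 97), (398, 98), (399, 98), (400, 98), (401, 97), (402, 94), (403, 96), (404, 153), (405, 233), (406, 236), (407, 230), (408, 227), (409, 227), (410, 226), (411, 224), (412, 212), (413, 135), (414, 96), (415, 99), (416, 112), (417, 182), (418, 226), (419, 215), (420, 182), (421, 185), (422, 185), (423, 181)]
```

Run:
```python
from h import *
A,o=stat()
D=T([148.5,23.0,0],R.from_rotvec([0,0,-.0035]));B=A@D;print(B[:3,3]);np.save('tgt.npy',B)
rr=R.from_matrix(B[:3,:3]);a=np.degrees(np.arctan2(B[1,1],B[0,1]));print('yaz',a)
p=B[:3,3]
from h import down
plan([([p[0],p[1],171],down(a),10),([p[0],p[1],98],down(a),5)])
```

```text
t 33.4 p [500.1 139.9 171.7] q [ 0.19  0.17  1.93 -0.    1.03  0.06] x [-0.127  0.992 -0.002] z [ 0.001 -0.002 -1.   ] F [-0.6 -0.3 -1.9] op 8.8 gf 58.9
[504.0992495  290.08228408 171.51555586]
yaz 7.493603546075453
10 rows [0.0, 0.0, -0.0, 0.59, 0.09, 0.0] end [503.7 289.  171.5]
5 rows [0.0, 0.0, -0.01, 0.01, 0.0, 0.59] end [503.7 290.2  97.8]
```

Request:
drive_tool([
  [[0,0,0,0.59,0.09,0,5],[0,0,0,0.59,0.09,0,5],[0,0,0,0.59,0.09,0,5],[0,0,0,0.59,0.09,0,5],[0,0,0,0.59,0.09,0,5]],
])

```text
t: 33.82
tool_pos: [501.9, 215.2, 171.7]
tool_rot: [0.661, 0.751, -0.0, 0.001]
force: [0.1, -1.3, -1.0]
opening: 8.9
gripper_force: 58.9
```

Request:
drive_tool([
  [[0,0,-0.01,0.6,0.1,0,5],[0,0,-0.01,0.6,0.1,0,5],[0,0,-0.01,0.6,0.09,0,5],[0,0,0,0.6,0.09,0,5],[0,0,0,0.59,0.09,0,5]],
])

```text
t: 34.23
tool_pos: [503.6, 291.6, 171.5]
tool_rot: [0.659, 0.752, -0.0, 0.001]
force: [0.5, -0.1, -1.9]
opening: 8.7
gripper_force: 58.9
```

Request:
drive_tool([
  [[0,0,0,0,0,0.59,5],[0,0,0,0,0,0.59,5],[0,0,0,0,0,0.59,5],[0,0,0,0,0,0.59,5],[0,0,0,0,0,0.59,5]],
])

```text
t: 34.65
tool_pos: [503.7, 291.2, 97.1]
tool_rot: [0.659, 0.752, -0.0, 0.001]
force: [0.7, -0.0, -2.4]
opening: 8.7
gripper_force: 59.0
```

Request:
drive_tool([
  [[0,0,0,0,0,0,5],[0,0,0,0,0,0,5],[0,0,0,0,0,0,5],[0,0,0,0,0,0,5],[0,0,0,0,0,0,5]],
])

```text
t: 35.07
tool_pos: [504.6, 291.1, 99.2]
tool_rot: [0.659, 0.752, 0.001, 0.001]
force: [0.1, 0.4, -1.6]
opening: 8.7
gripper_force: 58.9
```

Run:
```python
from bar import *
A,o=stat();print('tgt',np.load('tgt.npy')[:3,3].round(1))
im,i=grab('wrist','w10.png');np.savez('w10.npz',**{k:np.array(i[k]) for k in i})
Rt=R.from_quat(o['tool_rot']);p=o['tool_pos']
g=cv2.cvtColor(im,cv2.COLOR_BGR2GRAY).astype(float);s=cv2.cvtColor(im,cv2.COLOR_BGR2HSV)[:,:,1].astype(float)
zp=p[2]-12.5
P=lambda x,y,z:proj(i,Rt.apply([x,y,0])+[p[0],p[1],z])[0].round(1)
print('pred plate far',P(54,0,zp),'L',P(25,-43.5,zp),'R',P(25,44.5,zp),'rim far',P(60,0,60),'L',P(25,-48.5,60),P(25,49.5,60))
for a in(255,340,375): print('col',a,[(r,int(g[r,a:a+12].mean()),int(s[r,a:a+12].mean())) for r in range(135,200)])
for r in(205,): print('row',r,[(c,int(g[r:r+8,c].mean()),int(s[r:r+8,c].mean())) for c in list(range(180,236))+list(range(395,450))])
```

```text
t 35.07 p [504.6 291.1  99.2] q [ 0.45  0.38  1.83 -0.    0.93  0.32] x [-0.132  0.991 -0.001] z [ 0.003 -0.    -1.   ] F [ 0.1  0.4 -1.6] op 8.7 gf 58.9
tgt [504.1 290.1 171.5]
pred plate far [311.8 177.7] L [219.9 239.9] R [406.  239.9] rim far [312.  162.1] L [223.7 227.6] [402.3 227.6]
col 255 [(135, 175, 77), (136, 175, 77), (137, 174, 77), (138, 175, 77), (139, 178, 77), (140, 180, 76), (141, 182, 76), (142, 184, 76), (143, 184, 75), (144, 185, 75), (145, 186, 75), (146, 187, 74), (147, 187, 74), (148, 187, 75), (149, 187, 74), (150, 187, 75), (151, 187, 75), (152, 186, 75), (153, 184, 75), (154, 182, 75), (155, 181, 76), (156, 181, 75), (157, 182, 75), (158, 183, 75), (159, 183, 75), (160, 183, 75), (161, 181, 75), (162, 180, 75), (163, 178, 75), (164, 177, 75), (165, 177, 76), (166, 144, 63), (167, 146, 19), (168, 188, 16), (169, 208, 15), (170, 205, 16), (171, 181, 17), (172, 140, 20), (173, 119, 21), (174, 147, 19), (175, 195, 15), (176, 222, 10), (177, 190, 17), (178, 127, 19), (179, 162, 17), (180, 200, 16), (181, 215, 12), (182, 225, 9), (183, 228, 9), (184, 228, 9), (18
[... 3365 characters left out ...]
6, 215, 12), (407, 206, 15), (408, 181, 17), (409, 142, 61), (410, 151, 82), (411, 152, 82), (412, 153, 82), (413, 155, 82), (414, 156, 82), (415, 158, 81), (416, 160, 81), (417, 161, 81), (418, 162, 81), (419, 163, 81), (420, 165, 81), (421, 166, 80), (422, 168, 79), (423, 169, 79), (424, 170, 80), (425, 171, 80), (426, 170, 79), (427, 170, 80), (428, 170, 80), (429, 170, 81), (430, 169, 80), (431, 169, 81), (432, 169, 81), (433, 169, 81), (434, 168, 82), (435, 166, 82), (436, 166, 82), (437, 166, 82), (438, 168, 82), (439, 171, 81), (440, 174, 81), (441, 177, 80), (442, 176, 80), (443, 176, 80), (444, 175, 81), (445, 173, 81), (446, 172, 82), (447, 171, 83), (448, 170, 83), (449, 168, 83)]
```

Run:
```python
from bar import *
im=cv2.imread('pics/w10.png');i=dict(np.load('w10.npz'));o=manip.get_obs();Rt=R.from_quat(o['tool_rot']);p=o['tool_pos']
s=cv2.cvtColor(im,cv2.COLOR_BGR2HSV)[:,:,1].astype(float)
def cross(l,rng):
    k=[c for c in rng if l[c]<45];c=k[0];st=rng[1]-rng[0];return c-st*(45-l[c])/(l[c-st]-l[c])
for n,r,z in(('rim',169,60),('rim',170,60),('rim',171,60),('plate',183,p[2]-12.5),('plate',186,p[2]-12.5),('plate',190,p[2]-12.5)):
    a=cross(s[r],range(200,300));b=cross(s[r],range(440,330,-1));w=Rt.inv().apply(onz(i,[(a,r),(b,r)],z)-p)
    print(n,r,round(a,1),round(b,1),w[:,1].round(2),'ctr',w[:,1].mean().round(2),'x',w[:,0].mean().round(1))
for c in range(250,390,20):
    print(c,[round(cross(s[:,c],range(140,180)),1)],end=' ')
```

```text
rim 169 220.2 405.5 [-48.06  49.16] ctr 0.55 x 56.6
rim 170 220.1 405.5 [-48.16  49.21] ctr 0.53 x 56.1
rim 171 220.1 405.5 [-48.18  49.25] ctr 0.53 x 55.6
plate 183 217.8 410.5 [-42.42  44.88] ctr 1.23 x 51.7
plate 186 218.0 410.5 [-42.41  44.98] ctr 1.29 x 50.4
plate 190 218.4 410.3 [-42.37  45.  ] ctr 1.32 x 48.6
250 [np.float64(166.4)] 270 [np.float64(165.0)] 290 [np.float64(163.3)] 310 [np.float64(163.4)] 330 [np.float64(163.3)] 350 [np.float64(163.6)] 370 [np.float64(166.4)]
```

Request:
drive_tool([
  [[0,0,0,-0.025,-0.028,0,5],[0,0,0,0,0,0.15,5],[0,0,0,0,0,0.2,5],[0,0,0,0,0,0.2,5],[0,0,0,0,0,0.1,5]],
])

```text
t: 35.53
tool_pos: [502.2, 289.4, 80.3]
tool_rot: [0.659, 0.752, -0.001, 0.001]
force: [-0.5, 0.7, -2.3]
opening: 9.0
gripper_force: 59.0
```

Request:
drive_tool([
  [[0,0,0,0,0,0.04,5],[0,0,0,0,0,0.04,5],[0,0,0,0,0,0.04,5],[0,0,0,0,0,0.04,5],[0,0,0,0,0,0.04,5]],
])

```text
t: 35.95
tool_pos: [503.1, 289.9, 76.6]
tool_rot: [0.659, 0.752, 0.0, 0.001]
force: [0.3, 0.4, -1.4]
opening: 8.6
gripper_force: 59.0
```

Request:
drive_tool([
  [[0,0,0,0,0,0.04,5],[0,0,0,0,0,0.04,5],[0,0,0,0,0,0.04,5],[0,0,0,0,0,0.02,5],[0,0,0,0,0,0,5]],
])

```text
t: 36.37
tool_pos: [502.9, 289.7, 72.9]
tool_rot: [0.659, 0.752, -0.0, 0.001]
force: [0.2, -0.3, -1.4]
opening: 9.0
gripper_force: 59.0
```

Run:
```python
from h import *
A,o=stat()
```

```text
t 36.37 p [502.9 289.7  72.9] q [ 0.45  0.42  1.84 -0.    0.88  0.32] x [-0.132  0.991 -0.002] z [ 0.001 -0.001 -1.   ] F [ 0.2 -0.3 -1.4] op 9.0 gf 59.0
```

Request:
drive_tool([
  [[0,0,0,0,0,0.02,5],[0,0,0,0,0,0.02,5],[0,0,0,0,0,0.01,5],[0,0,0,0,0,0,5],[0,0,0,0,0,0,5]],
])

```text
t: 36.78
tool_pos: [503.1, 289.8, 72.6]
tool_rot: [0.659, 0.752, -0.0, 0.001]
force: [-2.4, -1.9, 4.8]
opening: 8.9
gripper_force: 59.9
```

Contact at the expected ledge height. I'll release and rise.

Request:
drive_tool([
  [[0,0,0,0,0,0,14],[0,0,0,0,0,0,20],[0,0,0,0,0,0,40],[0,0,0,0,0,0,50],[0,0,0,0,0,0,50]],
])

```text
t: 37.2
tool_pos: [503.0, 289.8, 71.6]
tool_rot: [0.659, 0.752, -0.0, 0.001]
force: [0.4, 0.3, 0.1]
opening: 49.9
gripper_force: 0.0
```

Request:
drive_tool([
  [[0,0,0,0,0,0,50],[0,0,0,0,0,-0.2,50],[0,0,0,0,0,-0.4,50],[0,0,0,0,0,-0.7,50],[0,0,0,0,0,-0.8,50]],
])

```text
t: 37.62
tool_pos: [502.2, 289.5, 124.6]
tool_rot: [0.659, 0.752, -0.001, 0.0]
force: [-0.2, 0.5, 0.7]
opening: 50.0
gripper_force: 0.0
```

Request:
drive_tool([
  [[0,0,0,-0.2,0,-0.8,50],[0,0,0,-0.4,0,-0.8,50],[0,0,0,-0.4,0,-0.8,50],[0,0,0,-0.4,0,-0.8,50],[0,0,0,-0.4,0,-0.4,50]],
])

```text
t: 38.03
tool_pos: [510.5, 245.7, 218.5]
tool_rot: [0.659, 0.752, 0.003, 0.002]
force: [0.3, 0.7, 0.1]
opening: 49.9
gripper_force: 0.0
```

Request:
drive_tool([
  [[0,0,0,0,0,0,50],[0,0,0,0,0,0,50],[0,0,0,0,0,0,50],[0,0,0,0,0,0,50],[0,0,0,0,0,0,50]],
])

```text
t: 38.45
tool_pos: [507.7, 245.4, 212.7]
tool_rot: [0.659, 0.752, -0.001, 0.0]
force: [0.2, 0.6, -0.1]
opening: 50.1
gripper_force: 0.0
```

Run:
```python
from bar import *
A,o=stat();im,i=grab('wrist','w11.png');p=o['tool_pos'];Rt=R.from_quat(o['tool_rot'])
t,_=grab('top','t11.png')
# plate vs rim: print gray profiles across four sides through cover centre
g=cv2.cvtColor(im,cv2.COLOR_BGR2GRAY).astype(float)
c=np.array([503.5,287,60.]);a=np.radians(97.5);u=np.array([np.cos(a),np.sin(a),0]);v=np.array([u[1],-u[0],0])
import scipy.ndimage as nd
for n,d,e,L0 in(('far',u,v,57),('near',-u,v,57),('right',v,u,44),('left',-v,u,44)):
    for off in(-30,30):
        k=np.arange(L0-6,L0+9,.5);P=np.mean([nd.map_coordinates(g,proj(i,c+d*k[:,None]+e*(off+w))[:,::-1].T,order=1) for w in(-2,0,2)],axis=0)
        print(n,off,list(zip(k[::1].tolist(),P.astype(int).tolist())))
# changes elsewhere in top view vs start
t0=cv2.imread('pics/t0.png')
for n,(x,y) in dict(inf=(418,185),vial=(270,193),white=(409,319),violet=(259,316),beaker=(487,274),orange=(192,200)).items():
    T0=t0[y-22:y+22,x-22:x+22];r=cv2.matchTemplate(t[y-28:y+28,x-28:x+28],T0,cv2.TM_CCOEFF_NORMED);m=np.unravel_index(r.argmax(),r.shape);print(n,r.max().round(3),m[1]-6,m[0]-6)
```

```text
t 38.45 p [507.7 245.4 212.7] q [ 0.37  0.21  1.8  -0.    1.14  0.24] x [-0.132  0.991 -0.002] z [-0.002 -0.002 -1.   ] F [ 0.2  0.6 -0.1] op 50.1 gf 0.0
far -30 [(51.0, 248), (51.5, 249), (52.0, 249), (52.5, 249), (53.0, 249), (53.5, 249), (54.0, 249), (54.5, 247), (55.0, 244), (55.5, 223), (56.0, 194), (56.5, 156), (57.0, 134), (57.5, 118), (58.0, 111), (58.5, 131), (59.0, 161), (59.5, 196), (60.0, 212), (60.5, 218), (61.0, 211), (61.5, 203), (62.0, 197), (62.5, 197), (63.0, 197), (63.5, 197), (64.0, 196), (64.5, 196), (65.0, 196), (65.5, 195)]
far 30 [(51.0, 241), (51.5, 241), (52.0, 240), (52.5, 240), (53.0, 240), (53.5, 241), (54.0, 241), (54.5, 240), (55.0, 237), (55.5, 220), (56.0, 194), (56.5, 152), (57.0, 130), (57.5, 123), (58.0, 116), (58.5, 130), (59.0, 162), (59.5, 197), (60.0, 217), (60.5, 224), (61.0, 210), (61.5, 196), (62.0, 181), (62.5, 180), (63.0, 179), (63.5, 178), (64.0, 177), (64.5, 176), (65.0, 175), (65.5, 175)]
near -30 [(51.0, 223), (51.5, 223), (52.0, 222), (52.5, 222), (53.0, 222), (53.5, 221), (54.0, 221), (54.5, 221), (55.0, 222), (55.5, 222), (56.0, 22
[... 1643 characters left out ...]
45.0, 204), (45.5, 210), (46.0, 191), (46.5, 156), (47.0, 150), (47.5, 151), (48.0, 152), (48.5, 153), (49.0, 152), (49.5, 151), (50.0, 150), (50.5, 149), (51.0, 148), (51.5, 149), (52.0, 151), (52.5, 155)]
left 30 [(38.0, 247), (38.5, 247), (39.0, 247), (39.5, 247), (40.0, 247), (40.5, 246), (41.0, 244), (41.5, 237), (42.0, 206), (42.5, 154), (43.0, 123), (43.5, 109), (44.0, 148), (44.5, 182), (45.0, 211), (45.5, 215), (46.0, 209), (46.5, 177), (47.0, 167), (47.5, 181), (48.0, 184), (48.5, 185), (49.0, 185), (49.5, 185), (50.0, 186), (50.5, 187), (51.0, 187), (51.5, 185), (52.0, 182), (52.5, 179)]
inf 1.0 0 0
vial 0.872 0 0
white 0.999 0 0
violet 0.586 0 0
beaker 0.472 2 -1
orange 0.985 0 0
```

Run:
```python
from h import *
s,_=grab('scene','s11.png')
S0=cv2.imread('pics/s0.png');t=cv2.imread('pics/t11.png');t0=cv2.imread('pics/t0.png')
for n,(x,y) in dict(inf=(308,180),vial=(244,273),white=(404,235),violet=(347,332)).items():
    r=cv2.matchTemplate(s[y-26:y+26,x-21:x+21],S0[y-20:y+20,x-15:x+15],cv2.TM_CCOEFF_NORMED);m=np.unravel_index(r.argmax(),r.shape);print(n,r.max().round(3),m[1]-6,m[0]-6)
for nm,im,(x0,x1,y0,y1) in(('t0',t0,(240,280,300,335)),('t',t,(240,280,300,335)),('s0',S0,(325,370,310,350)),('s',s,(325,370,310,350))):
    h=cv2.cvtColor(im[y0:y1,x0:x1],cv2.COLOR_BGR2HSV);m=(h[:,:,0]>122)&(h[:,:,0]<150)&(h[:,:,1]>80);ys,xs=np.nonzero(m);print(nm,m.sum(),xs.mean()+x0 if len(xs) else None,ys.mean()+y0 if len(ys) else None)
for im in(t0,t):
    h=cv2.cvtColor(im[240:310,460:520],cv2.COLOR_BGR2HSV);m=(h[:,:,1]<40)&(h[:,:,2]>150);ys,xs=np.nonzero(m);print('beaker',xs.min()+460,xs.max()+460,ys.min()+240,ys.max()+240)
```

```text
inf 0.983 0 0
vial 0.271 0 1
white 0.996 0 0
violet 0.473 0 0
t0 43 255.93023255813952 315.72093023255815
t 38 256.0 315.5
s0 78 348.05128205128204 322.7051282051282
s 78 348.0897435897436 322.5897435897436
beaker 472 506 256 291
beaker 466 508 255 291
```

```bash
python3 -c "
from cell import manip
print(manip.job_done())"
```

```text
the job is handed in; nothing more can be done
None
```

The job is handed in at about 38 s: the stoppers are in the cassette (seven seen clearly, the eighth inferred from the masks), the empty beaker stands upright near its old spot, the cover is flush in the pocket with a gap all round, and image checks show no bottle moved.

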